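# Load the ring carrier, lock it up into the steam cleaner and start the cycle

### The job

Get the steam cleaner going: put a spare ring post into every empty cup of the ring carrier, without disturbing the posts already in it, and leave any spare that is left over standing on the counter. Then take the carrier by its handle, raise it into the bayonet collar under the cleaner's head, turn it until its lugs meet the end stops and let it down into the seats so that it hangs locked by itself with all its posts still standing in their cups, and only then switch the cleaner on at its rocker. Leave the other things on the counter where they are.

Things in the scene. Friction and masses are not known exactly. Their poses are not given: they have to be found in the camera images.
- cleaner: the fixed steam cleaner: brushed steel base 25 mm high (x -100..+170, y -190..+100 mm), column at the back (x from +95), head hanging forward over a round drip grille. Origin on the counter below the head's axis; x to the back, y to its left, z up. Head: glass chamber, steel cap (radius 74, top at 300 mm), open below at a bayonet collar (outer radius 74 mm, lower face at 164 mm)
- collar (a point): on the head's axis, 170 mm above the counter, level with the top of the collar's three ledges; machine's axes. Ledges: 6 mm thick, reach in to radius 54.5 mm from a wall at radius 65 mm; between them three entry gaps 50 degrees wide, middles at 135, 15 and -105 degrees (anticlockwise seen from above, from the machine's +x). A rubber seal 20 mm above the ledges' top limits the lugs' rise
- front_gap (a point): middle of the entry gap at the machine's front left (135 degrees), radius 60 mm, level with the ledges' top: the lug over the handle goes up here. Going anticlockwise (seen from above) from each gap the ledge begins with a lip 4 mm high and 4 degrees wide, so lugs must pass more than 4 mm above the ledge; behind it is the lug's seat
- front_seat (a point): where the middle of the underside of the lug over the handle rests when locked: at the machine's front (180 degrees), radius 60 mm, on the ledge. The way from gap to seat is a 45 degree anticlockwise turn, until the lugs meet end stops; let down behind the lips (4 mm) they cannot turn back (4 degrees of play). Nothing springs
- carrier: the loose ring carrier, about 0.26 kg empty: round steel tray, radius 51 mm, 50 mm high, four cups in its top, a handle along its -x. Origin at the centre of its flat underside, z up. Three lugs (22 mm wide, 6 mm thick, undersides at z 40 mm, out to radius 60 mm) at 180 (over the handle), 60 and -60 degrees. Locked: axes in line with the machine's, underside 40 mm below point collar, hanging by its lugs
- handle (a point): middle of the carrier's black grip, at (-145, 0, 27) mm in the carrier's frame; axes as the carrier's. The grip is 22 mm wide with upright flat sides, 30 mm high (z 12 to 42 mm), from x -100 to -190 mm; between it and the tray is a low steel neck (z 10 to 20 mm)
- cup0 (a point): centre of the floor of one of the carrier's four round cups (inner diameter 33 mm, 16 mm deep), at (+21.2, +21.2, 34) mm in the carrier's frame; the point's axes are the carrier's
- cup1 (a point): centre of the floor of one of the carrier's four round cups (inner diameter 33 mm, 16 mm deep), at (-21.2, +21.2, 34) mm in the carrier's frame; the point's axes are the carrier's
- cup2 (a point): centre of the floor of one of the carrier's four round cups (inner diameter 33 mm, 16 mm deep), at (-21.2, -21.2, 34) mm in the carrier's frame; the point's axes are the carrier's
- cup3 (a point): centre of the floor of one of the carrier's four round cups (inner diameter 33 mm, 16 mm deep), at (+21.2, -21.2, 34) mm in the carrier's frame; the point's axes are the carrier's
- loaded0: ring post that may already stand in cup0 at the start (or be absent, the cup then being empty): white resin, about 28 g, 74 mm tall, origin at the centre of its underside, z up along the post. Round foot 30 mm across and 12 mm high, weighted; then a shoulder with a metal ring on it, tapering to a straight round stem 16 mm across from 36 to 74 mm height. Standing in a cup its underside is on the cup's floor and its top 58 mm above the cup's rim
- loaded1: ring post that may already stand in cup1 (or be absent); same shape and size as loaded0
- loaded2: ring post that may already stand in cup2 (or be absent); same shape and size as loaded0
- loaded3: ring post that may already stand in cup3 (or be absent); same shape and size as loaded0
- spare0: ring post standing upright on the counter, a spare to be loaded (it may be absent); same shape and size as loaded0, origin at the centre of its underside
- spare1: ring post standing upright on the counter, a spare to be loaded (it may be absent); same shape and size as loaded0, origin at the centre of its underside
- spare2: ring post standing upright on the counter, a spare to be loaded (it may be absent); same shape and size as loaded0, origin at the centre of its underside
- spare3: ring post standing upright on the counter, a spare to be loaded (it may be absent); same shape and size as loaded0, origin at the centre of its underside
- rocker (a joint): black rocker switch on top of the cleaner's switch box (61 mm high, at x -90..+60, y -188..-108 mm of the machine), 34 mm wide and 57 mm long along the machine's x, hinged about its middle: 0 = off (front end, towards the machine's front, raised), 0.34 = on (front end pressed fully down). It stays where it is left; pressing takes about 3 N
- rocker_on_end (a point): on the top face of the rocker's front end, the place to press straight down to switch on; 22 mm from the hinge, about 80 mm above the counter when off; it goes down by about 7 mm
- dish: rose-gold plated dish with a few rings, 106 mm across, 22 mm high; bystander
- sizing_bar: silver tone ring sizing bar lying on the counter, 300 mm long, 25 mm thick, along its x; bystander
- ring_cone: large white resin ring cone, 64 mm across the foot, 106 mm tall; bystander
- riser: clear acrylic ring riser, 100 x 180 mm, 54 mm high; bystander
Things that resemble listed ones, but are neither listed nor needed, are in the scene too. Leave any blue look-alike of the spare2 alone.

How it is judged (in metres and radians):
On the way, in this order (a step that is already met when the one before it is completed fails the run):
1. every cup of the carrier holds a ring post, while the carrier still stands on the counter (distance between any of loaded0, loaded1, loaded2, loaded3, spare0, spare1, spare2, spare3 and cup0 below 0.006 m and distance between any of loaded0, loaded1, loaded2, loaded3, spare0, spare1, spare2, spare3 and cup1 below 0.006 m and distance between any of loaded0, loaded1, loaded2, loaded3, spare0, spare1, spare2, spare3 and cup2 below 0.006 m and distance between any of loaded0, loaded1, loaded2, loaded3, spare0, spare1, spare2, spare3 and cup3 below 0.006 m and height (world z) of carrier below 0.02 m), for 0.2 s.
2. the carrier hangs locked in the collar, let go, with a post in every cup, the switch still off (distance between any of loaded0, loaded1, loaded2, loaded3, spare0, spare1, spare2, spare3 and cup0 below 0.006 m and distance between any of loaded0, loaded1, loaded2, loaded3, spare0, spare1, spare2, spare3 and cup1 below 0.006 m and distance between any of loaded0, loaded1, loaded2, loaded3, spare0, spare1, spare2, spare3 and cup2 below 0.006 m and distance between any of loaded0, loaded1, loaded2, loaded3, spare0, spare1, spare2, spare3 and cup3 below 0.006 m and horizontal distance between carrier and collar below 0.005 m and angle between the x axis of carrier and the x axis of cleaner, either way round below 0.14 rad and z of carrier in the frame of collar between -0.0425 and -0.0372 m and angle between carrier's own z axis and vertical below 0.06 rad and contact force between carrier and the fingers below 0.2 N and value of joint rocker below 0.1 rad), for 0.3 s.
3. the rocker is on (value of joint rocker above 0.28 rad), for 0.1 s.
At the end, for the whole second after the job is handed in: A post in each cup (within 6 mm of its floor centre), all posts upright (0.15 rad); carrier hanging in the collar, let go, at rest: within 5 mm of its axis, in line within 8 degrees, level, underside 37.2 to 42.5 mm below site collar (lugs down in their seats); rocker above 0.28 rad (distance between any of loaded0, loaded1, loaded2, loaded3, spare0, spare1, spare2, spare3 and cup0 below 0.006 m and distance between any of loaded0, loaded1, loaded2, loaded3, spare0, spare1, spare2, spare3 and cup1 below 0.006 m and distance between any of loaded0, loaded1, loaded2, loaded3, spare0, spare1, spare2, spare3 and cup2 below 0.006 m and distance between any of loaded0, loaded1, loaded2, loaded3, spare0, spare1, spare2, spare3 and cup3 below 0.006 m and horizontal distance between carrier and collar below 0.005 m and angle between the x axis of carrier and the x axis of cleaner, either way round below 0.14 rad and z of carrier in the frame of collar between -0.0425 and -0.0372 m and angle between carrier's own z axis and vertical below 0.06 rad and contact force between carrier and the fingers below 0.2 N and value of joint rocker above 0.28 rad and linear speed of carrier below 0.01 m/s and angle between each of loaded0, loaded1, loaded2, loaded3, spare0, spare1, spare2, spare3's own z axis and vertical below 0.15 rad); the robot touches nothing.
It fails at once if the dish, sizing bar, ring cone or riser is moved by more than 3 cm or knocked over (distance of any of dish, sizing_bar, ring_cone, riser from where it was at the start of the episode above 0.03 m or angle between any of dish, sizing_bar, ring_cone, riser's own z axis and vertical above 0.4 rad).
It fails at once if a post that was already loaded is taken out of the carrier (distance between loaded0 and cup0 above 0.03 m or distance between loaded1 and cup1 above 0.03 m or distance between loaded2 and cup2 above 0.03 m or distance between loaded3 and cup3 above 0.03 m).
It fails at once if the rocker is switched on while the carrier is not up in the collar (value of joint rocker above 0.2 rad and z of carrier in the frame of collar below -0.06 m).
Of loaded0, loaded1, loaded2, loaded3 only 1 to 2 are there at a start; the rules pass over those that are not, and their reading is None.
Of spare0, spare1, spare2, spare3 only 3 to 4 are there at a start; the rules pass over those that are not, and their reading is None.
At some moment in a run one of spare0, spare1, spare2, spare3 may be knocked a few centimetres aside while the robot is not near it.
It also fails if it takes over 208 s, if anything falls off the work surface, if the arm or the gripper's body presses on something with over 40 N, if the wrist force passes 120 N, or if a joint passes its speed limit or range.

### The arm

A 7-joint arm with a two-finger parallel gripper is mounted at the origin on the work surface. World frame = base frame: x ahead of the robot, y to its left, z up, the work surface at z = 0. Lengths are in m, angles in degrees, forces in N, time in s.
With the tool pointing down it reaches from about 0.425 to 0.875 m from the base axis. Payload 4.7 kg.
Tool frame: the origin (TCP) lies midway between the tips of the shut fingers; the grasp point (between the pads) lies env.grip_point_offset behind it (env.grip_point_offset is the distance from the TCP to the grasp point, in m); z points along the fingers, y is the line along which they close (so a half turn about z gives the same grasp; the last joint's range is limited). The gripper opens to 87 mm and grips with 3 to 60 N. Pads are 19 mm wide; open, the fingers measure 117 mm over their backs; the gripper's body (75 mm by 190 mm) begins 51 mm behind the grasp point.
Start: joints at [69.677, 18.392, -4.016, 83.108, 1.295, 78.541, -3.26], TCP at [0.234, -0.606, 0.223] pointing down, gripper open.
Joint ranges: [-163.93, 163.93], [-17.29, 119.83], [-79.2, 71.16], [3.27, 140.29], [-89.18, 269.18], [5.43, 117.66], [-154.24, 154.24]. Speed limits (degrees/s): [147.25, 147.25, 180, 180, 180, 180, 180].

### API

Orientations are given as [roll, pitch, yaw] about the fixed x, y, z axes, in that order (R = Rz(yaw) Ry(pitch) Rx(roll)).
In Python, from cell import env gives the robot as it stands.
- The arm moves only by the shell command python3 -m creep 'ROWS' [FORCE]. ROWS is a JSON object of lists of equal length, an entry for each row: "translation": the shift along the tool's x, y, z in units of 0.08 m (1.0 is 0.08 m), a list of three; "turn": the turn, a rotation vector about the tool's x, y, z in units of 180 degrees (1.0 is 180 degrees), a list of three; "grip": the opening, from 0 (shut) to 1 (fully open). In form: {"translation": [[x, y, z], ...], "turn": [[ax, ay, az], ...], "grip": [grip, ...]}. A call has 1 to 5 rows; each row shifts and turns the commanded pose from where the row before left it, along the tool's axes as they then stand; what a row does not reach is not made up. A row lasts 1/8 s, in which the tool goes at most 62.5 mm and 10.7 degrees, less where a joint would pass 70% of its speed; a pose out of reach is approached as far as the arm can. A call with a number of a shift or a turn outside -1 to 1 is refused whole. A call with a gripper value outside its range is refused whole. The fingers move at their own pace and stop on an object; FORCE is the grip in N (left out, the last holds). Time passes only in rows, so rows that do not move let the fingers close. It gives the time, the measured TCP pose, the force, the opening and the grip force at its end, in the units of the state.
- env.get_obs(): the state, without advancing time (a new reading comes with each control period).
- env.read_camera(name): name is "scene" or "top"; returns a dict with "frame" (420x560x3 uint8, red, green, blue), "z_map" (420x560 float32, m along the optical axis (not along the pixel's ray), 0 where there is no reading), "K" (3x3 intrinsics, pixels), "rvec" (rotation vector, rad) and "tvec" (3), from world to camera coordinates, as OpenCV has them. Camera axes: x right, y down, z forward; pixel columns grow to the right and rows downward; lengths in m; the calibration is good to about 2 mm. A picture is of the moment at which its call begins.
- env.sign_off(): hands the job in; it is judged then, once.
The state is a dict: "time_s": time; "qpos": joint angles; "joint_velocities": joint speeds; "effort": joint torques, N m; "tool_pos": TCP position; "tool_rot": TCP orientation; "force": force on the tool from outside, world axes, zero at the start; "wrist_torque": the same for the moment, N m; "grip_width": finger opening in m; "grasp_force": force on a finger pad.
Only numpy, scipy, OpenCV 4.12 (cv2) and the standard library are available. Lean on these libraries where they do the work, as an engineer would, in place of code of your own. Each camera call takes 0.05 s, during which the arm holds its last target. There are 200 camera calls.

## Working session

There is one attempt and no reset: what is moved stays moved. The work goes in short steps, Python scripts to look and compute and a shell command to move; the robot and the scene stay as the last step left them, time stands still between calls to the robot, and variables do not carry over. Pictures are saved under pics/ and viewed, at most 14 in all, crops included, and the job is handed in when it is done.

```bash
ls; mkdir -p pics; cat > h.py <<'E'
import numpy as np, cv2
from cell import env
def cam(n):
    c=env.read_camera(n); R=cv2.Rodrigues(np.array(c['rvec'],float))[0]; return c['frame'],c['z_map'],np.array(c['K']),R,np.array(c['tvec'],float).ravel()
def save(f,name,s=1,box=None):
    if box: u0,v0,u1,v1=box; f=f[v0:v1,u0:u1]
    cv2.imwrite('pics/'+name,cv2.cvtColor(cv2.resize(f,None,fx=s,fy=s,interpolation=cv2.INTER_CUBIC),cv2.COLOR_RGB2BGR))
def cloud(z,K,R,t):
    v,u=np.indices(z.shape); p=np.stack([(u-K[0,2])/K[0,0]*z,(v-K[1,2])/K[1,1]*z,z],-1)
    w=(p-t)@R; w[z==0]=np.nan; return w
def ray(u,v,h,K,R,t):
    d=np.array([(u-K[0,2])/K[0,0],(v-K[1,2])/K[1,1],1])@R; o=-t@R
    return o+d*(h-o[2])/d[2]
def proj(p,K,R,t):
    q=R@np.array(p)+t; q=K@q; return q[:2]/q[2]
E
python3 - <<'E'
from h import *
print(env.get_obs(), env.grip_point_offset)
for n in('scene','top'):
    f,z,K,R,t=cam(n); save(f,n+'0.png',1.4); print(n,K,-t@R,R)
E
```

```text
pics
{'time_s': 0.0, 'qpos': array([69.6789181 , 18.43887761, -4.01355382, 83.17619954,  1.29718825,
       78.54174211, -3.26048536]), 'joint_velocities': array([-0.00320949, -0.09635923, -0.03741106, -0.03852821,  0.05098154,
        0.01702954, -0.0499912 ]), 'effort': array([ 5.02724124e-04, -4.91292429e+01, -4.03718837e-01, -3.12524736e+01,
       -6.39852695e-02,  4.38840862e-02,  1.73047692e-04]), 'tool_pos': array([ 0.23401754, -0.60580119,  0.22145197]), 'tool_rot': array([-1.79888541e+02,  8.65478660e-03,  2.11289434e+01]), 'force': array([ 0.23199093,  0.76490232, -0.17955166]), 'wrist_torque': array([ 0.0203781 ,  0.03160413, -0.02652845]), 'grasp_force': 0.0, 'grip_width': 0.08745682673017413} 0.0187
scene [[399.32917585   0.         274.89890011]
 [  0.         399.32917585 212.08131668]
 [  0.           0.           1.        ]] [ 0.94063406 -0.56313896  0.78558738] [[ 0.76586126  0.64297259  0.0065403 ]
 [ 0.46681448 -0.54898228 -0.69332727]
 [-0.44219992  0.5340456  -0.72059318]]
top [[466.70256611   0.         275.32788503]
 [  0.         466.70256611 217.08139615]
 [  0.           0.           1.        ]] [ 0.38873916 -0.05914509  1.47512566] [[ 0.0039602  -0.99997034 -0.00660567]
 [-0.99352271 -0.00318432 -0.11358906]
 [ 0.11356466  0.00701272 -0.99350586]]
```

View pics/scene0.png

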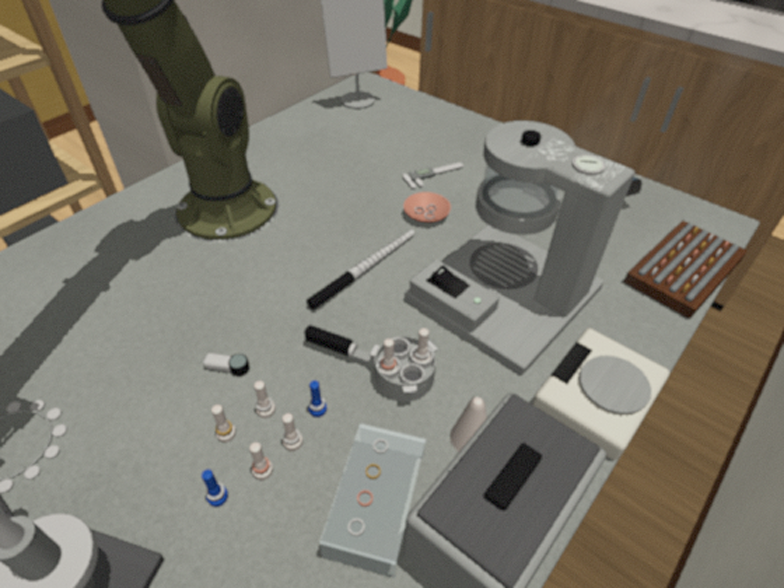

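View pics/top0.png

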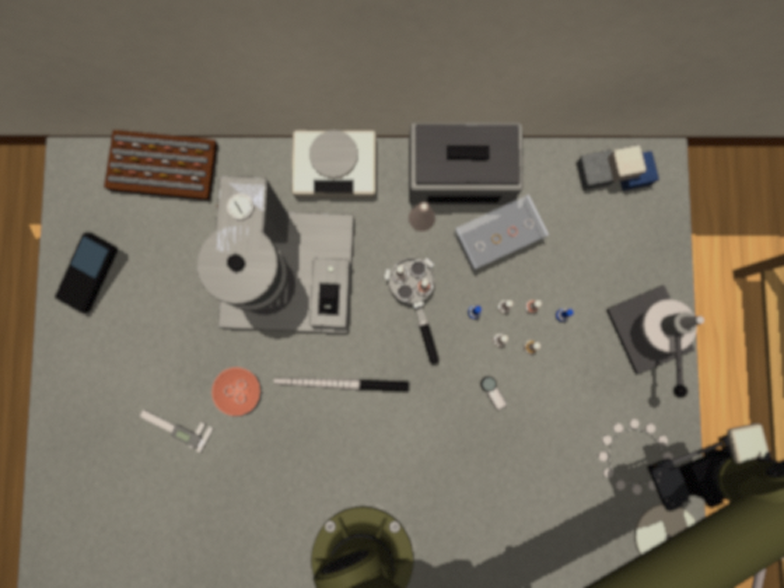

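Candidates for a spare (scene picture ×1.4): white posts (263,400), (223,423), (290,432), (260,462). The blue look-alikes (317,398) and (213,488) and the big cone (466,420) are to be left alone. The carrier stands at (403,365) with posts in two cups, and its handle points to (330,341).

```bash
python3 - <<'E'
from h import *
from scipy.optimize import least_squares
def circ(p):
    r=least_squares(lambda q:np.hypot(p[:,0]-q[0],p[:,1]-q[1])-q[2],[*p.mean(0)[:2],.05],loss='soft_l1',f_scale=.001); return r.x
for n in('top','scene'):
    f,z,K,R,t=cam(n); w=cloud(z,K,R,t); hsv=cv2.cvtColor(f,cv2.COLOR_RGB2HSV)
    print(n,'counter z',np.nanmedian(w[(abs(w[...,2])<.02)][:,2]))
    # posts: tall stems
    m=((w[...,2]>.045)&(w[...,2]<.085)&(w[...,0]>.4)&(w[...,0]<.8)&(w[...,1]<.1)&(w[...,1]>-.45)).astype(np.uint8)
    k,lab,st,ce=cv2.connectedComponentsWithStats(m)
    for i in range(1,k):
        if st[i,4]<4: continue
        p=w[lab==i]; print('blob',ce[i].round(1),st[i,4],np.median(p,0).round(4),p[:,2].max().round(3),p[:,:2].min(0).round(3),p[:,:2].max(0).round(3),np.median(f[lab==i],0))
    # carrier handle black
    m=((hsv[...,2]<60)&(w[...,2]>.03)&(w[...,2]<.05)&(w[...,0]>.4)&(w[...,0]<.65)&(w[...,1]<.0)&(w[...,1]>-.2))
    p=w[m]
    if len(p)>10:
        c,ev=cv2.PCACompute(p[:,:2].astype(np.float32),None); print('handle',p.mean(0),len(p),np.degrees(np.arctan2(ev[0,1],ev[0,0])),p.min(0),p.max(0))
    m=(abs(w[...,2]-.30)<.012)&(abs(w[...,0]-.58)<.15)&(abs(w[...,1]-.27)<.15)
    p=w[m]; 
    m8=m.astype(np.uint8); hull=cv2.convexHull(np.argwhere(m8)[:,::-1].astype(np.int32)); 
    print('cap',len(p),np.median(p,0),p.min(0),p.max(0))
    m=(abs(w[...,2]-.061)<.006)&(w[...,1]>.02)&(w[...,1]<.3)&(w[...,0]>.4)&(w[...,0]<.75)
    p=w[m]; print('box',len(p),cv2.minAreaRect(p[:,:2].astype(np.float32)))
    m=(abs(w[...,2]-.025)<.006)&(w[...,1]>.02)&(w[...,1]<.45)&(w[...,0]>.4)&(w[...,0]<.85)
    p=w[m]; print('base',len(p),cv2.minAreaRect(p[:,:2].astype(np.float32)))
f,z,K,R,t=cam('top'); save(f,'topcrop.png',4,(270,170,420,280))
E
```

```text
top counter z 0.001561710072694355
blob [354.1 162.4] 2154 [ 0.7197 -0.2953  0.0556] 0.085 [ 0.63  -0.408] [ 0.799 -0.1  ] [138. 137. 136.]
blob [301.3 154.4] 96 [ 0.7425 -0.1277  0.0639] 0.084 [ 0.734 -0.15 ] [ 0.77  -0.109] [94.5 83.  74. ]
blob [237.5 208.8] 1060 [0.5758 0.0658 0.0639] 0.085 [0.499 0.032] [0.651 0.1  ] [152. 147. 136.]
blob [293.9 200.4] 374 [ 0.605  -0.1095  0.0509] 0.084 [ 0.546 -0.156] [ 0.656 -0.048] [144. 136. 127.]
blob [362.7 217.4] 30 [ 0.5495 -0.3134  0.0724] 0.081 [ 0.543 -0.324] [ 0.556 -0.308] [168.  160.5 145.5]
blob [383.  217.4] 33 [ 0.5491 -0.3748  0.0716] 0.083 [ 0.542 -0.383] [ 0.557 -0.368] [171. 162. 146.]
blob [340.7 221.4] 28 [ 0.5372 -0.2473  0.0739] 0.079 [ 0.531 -0.254] [ 0.544 -0.241] [ 49.5  80.  136.5]
blob [405.6 223.5] 32 [ 0.5313 -0.4421  0.0713] 0.081 [ 0.525 -0.45 ] [ 0.538 -0.437] [ 51.  79. 129.]
blob [301.5 235. ] 4 [ 0.4969 -0.1295  0.047 ] 0.049 [ 0.494 -0.131] [ 0.5   -0.128] [34.5 32.5 30.5]
blob [303.  239.4] 5 [ 0.4847 -0.1341  0.0461] 0.049 [ 0.478 -0.137] [ 0.488 -0.131] [31. 30. 28.]
blob [359.3 242.1] 28 [ 0.4743 -0.30
[... 1917 characters left out ...]
.  134.5 126. ]
blob [149.6 341. ] 71 [ 0.5381 -0.4456  0.0709] 0.076 [ 0.527 -0.45 ] [ 0.541 -0.439] [ 39.  71. 136.]
blob [290.2 387.6] 42 [ 0.7948 -0.3401  0.0636] 0.084 [ 0.788 -0.341] [ 0.8   -0.338] [79.  79.5 77. ]
handle [ 0.47003439 -0.15035617  0.03939187] 280 16.380732 [ 0.42942713 -0.16765002  0.03011383] [ 0.50966111 -0.12805663  0.04586078]
cap 2584 [0.62866244 0.2015192  0.29986791] [0.52412079 0.14554707 0.28800309] [0.7299343  0.29293784 0.31194066]
box 1171 ((0.6305274963378906, 0.08903822302818298), (0.2771489918231964, 0.1232285425066948), 17.758277893066406)
base 5138 ((0.6736300587654114, 0.20048615336418152), (0.48735207319259644, 0.386065810918808), 18.93010711669922)
```

View pics/topcrop.png

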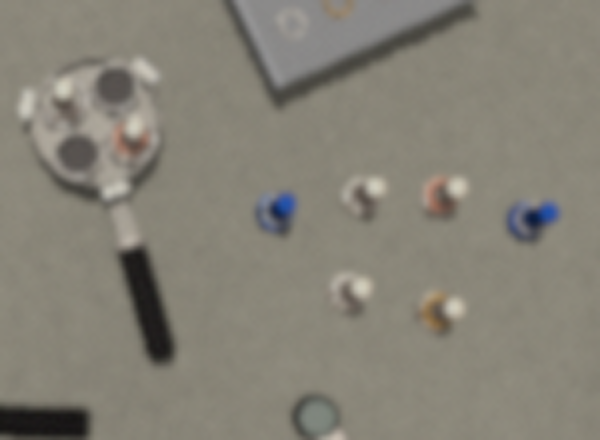

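Crop shows the empty cups at (115,86) = cup3 and (78,155) = cup1; cup0 (65,100) and cup2 (130,133) are loaded. White spares are at (365,190), (447,192), (350,292), (440,308); the blue ones at (278,210) and (530,217). I'll refine the carrier and machine once, then move.

```bash
cat >> h.py <<'E'
from scipy.spatial.transform import Rotation as Ro
def go(x,y,z,yaw,n=None):
    "print rows to TCP target, tool down"
    o=env.get_obs(); A=Ro.from_euler('xyz',o['tool_rot'],degrees=True); B=Ro.from_euler('xyz',[180,0,yaw],degrees=True)
    d=np.array([x,y,z])-o['tool_pos']; rv=(A.inv()*B).as_rotvec()/np.pi; dt=A.inv().apply(d)/.08
    print('pos',o['tool_pos'].round(4),o['tool_rot'].round(2),'w',round(o['grip_width'],4),'F',o['force'].round(1),'grip',round(o['grasp_force'],1),'t',round(o['time_s'],2))
    print('dist mm',np.linalg.norm(d)*1e3,'TOTAL shift units',dt.round(3),'turn units',rv.round(4))
E
python3 - <<'E'
from h import *
from scipy.optimize import least_squares
def circ(p):
    return least_squares(lambda q:np.hypot(p[:,0]-q[0],p[:,1]-q[1])-q[2],[*p.mean(0)[:2],.05],loss='soft_l1',f_scale=.001).x
for n in('top','scene'):
    f,z,K,R,t=cam(n); g=cv2.cvtColor(f,cv2.COLOR_RGB2GRAY); w=cloud(z,K,R,t)
    # cups: dark blobs near nominal
    c0=np.array([.605,-.107]); 
    for off in((.026,-.0144),(-.026,.0144)):
        u,v=proj([*(c0+off),.045],K,R,t)
        m=np.zeros_like(g); cv2.circle(m,(int(round(u)),int(round(v))),8,1,-1)
        mm=((g<105)&(m>0)).astype(np.uint8); k,l,s,ce=cv2.connectedComponentsWithStats(mm)
        i=1+np.argmax(s[1:,4]) if k>1 else 0
        print(n,'cup',(u,v),ce[i],s[i],'z.05',ray(*ce[i],.05,K,R,t)[:2].round(4),'z.036',ray(*ce[i],.036,K,R,t)[:2].round(4))
    # tray outline: cloud at z>.03 -> outer radius
    q=w[(w[...,2]>.044)&(w[...,2]<.056)]; q=q[np.hypot(*(q[:,:2]-c0).T)<.075]
    H=cv2.convexHull((q[:,:2]*1e4).astype(np.int32))[:,0]/1e4
    print('minEnclosing',cv2.minEnclosingCircle((q[:,:2]*1e3).astype(np.float32)))
    # cap rim
    ctr=[]
    q=w[(abs(w[...,2]-.30)<.01)&(w[...,0]>.45)&(w[...,0]<.62)&(w[...,1]>.1)&(w[...,1]<.35)]
    H=cv2.convexHull((q[:,:2]*1e4).astype(np.int32))[:,0]/1e4
    H=H[H[:,0]<.605]; print('cap',circ(H),len(H))
    # side edges of base: lines along x on the right face & box
    q=w[(abs(w[...,2]-.061)<.004)&(w[...,0]>.48)&(w[...,0]<.68)&(w[...,1]>.02)&(w[...,1]<.13)]
    h=np.zeros((300,300),np.uint8); ij=((q[:,:2]-[.45,0])*1e3).astype(int); ok=((ij>=0)&(ij<300)).all(1); h[ij[ok,0],ij[ok,1]]=255
    h=cv2.morphologyEx(h,cv2.MORPH_CLOSE,np.ones((9,9))); cs=max(cv2.findContours(h,0,1)[0],key=cv2.contourArea); r=cv2.minAreaRect(cs)
    print('box ctr',r[0][1]/1e3+.45,r[0][0]/1e3,r[1],r[2])
    q=w[(abs(w[...,2]-.025)<.004)&(w[...,0]>.45)&(w[...,0]<.85)&(w[...,1]>.02)&(w[...,1]<.4)]
    h=np.zeros((450,400),np.uint8); ij=((q[:,:2]-[.4,0])*1e3).astype(int); h[ij[:,0],ij[:,1]]=255
    h=cv2.morphologyEx(h,cv2.MORPH_OPEN if 0 else cv2.MORPH_CLOSE,np.ones((9,9))); cs=max(cv2.findContours(h,0,1)[0],key=cv2.contourArea); r=cv2.minAreaRect(cs)
    print('base ctr',r[0][1]/1e3+.4,r[0][0]/1e3,r[1],r[2])
go(.551,-.316,.15,61.3)
f,z,K,R,t=cam('scene'); save(f,'sc2.png',3,(250,80,450,270))
E
```

```text
top cup (np.float64(298.74801374586195), np.float64(191.92476901999632)) [298.25862069 191.27586207] [294 188   9   8  58] z.05 [ 0.6322 -0.1197] z.036 [ 0.6346 -0.1203]
top cup (np.float64(289.4545234997677), np.float64(208.51392870663497)) [288.98305085 207.77966102] [285 204   9   9  59] z.05 [ 0.5806 -0.091 ] z.036 [ 0.5825 -0.0913]
minEnclosing ((603.9227294921875, -105.8779067993164), 59.90856170654297)
cap [0.5959713  0.220321   0.07358979] 25
box ctr 0.5745273132324219 0.07343900299072266 (80.5760269165039, 151.4429931640625) 2.4470486640930176
base ctr 0.6287608184814453 0.17425994873046874 (290.08160400390625, 270.01568603515625) 2.385944128036499
scene cup (np.float64(293.4209319131865), np.float64(267.7724912311191)) [294.57142857 267.31746032] [289 264  12   7  63] z.05 [ 0.6343 -0.1217] z.036 [ 0.6285 -0.1133]
scene cup (np.float64(283.66361436433453), np.float64(248.56948227979845)) [285.6        247.66666667] [281 245  10   6  45] z.05 [ 0.5832 -0.0907] z.036 [ 0.5764 -0.0817]
minEnclosing ((606.09423828125, -107.47565460205078), 60.36107635498047)
cap [0.59835084 0.21892553 0.07424316] 22
box ctr 0.5762624969482422 0.0713745880126953 (82.45420837402344, 149.4170379638672) 1.9091525077819824
base ctr 0.6298383178710938 0.17185044860839843 (293.20611572265625, 270.31439208984375) 2.2311747074127197
pos [ 0.2342 -0.6062  0.2223] [-179.98    0.     21.13] w 0.0866 F [-0.  -0.6 -0.1] grip 0.0 t 0.35
dist mm 435.6502669641191 TOTAL shift units [ 5.001 -1.956  0.904] turn units [-1.000e-04 -0.000e+00 -2.232e-01]
```

View pics/sc2.png

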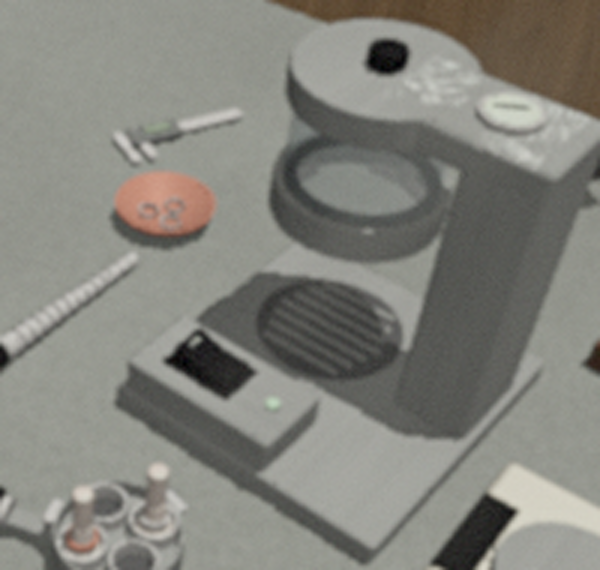

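The head's axis is at about (0.597, 0.2197) with yaw −2.3°; box and base measurements agree. The rocker is at (215,362) in the crop. The carrier is at about (0.605, −0.1065) with yaw 16.1°. Moving to spare A.

```bash
python3 -m creep '{"translation":[[0.5,-0.196,0.05],[0.5,-0.196,0.05],[0.5,-0.196,0.05],[0.5,-0.196,0.05],[0.5,-0.196,0.05]],"turn":[[0,0,0],[0,0,0],[0,0,0],[0,0,0],[0,0,0]],"grip":[0.5,0.5,0.5,0.5,0.5]}' 15
python3 -m creep '{"translation":[[0.5,-0.196,0.05],[0.5,-0.196,0.05],[0.5,-0.196,0.05],[0.5,-0.196,0.05],[0.5,-0.196,0.05]],"turn":[[0,0,0],[0,0,0],[0,0,0],[0,0,0],[0,0,0]],"grip":[0.5,0.5,0.5,0.5,0.5]}'
python3 -m creep '{"translation":[[0,0,0],[0,0,0],[0,0,0],[0,0,0],[0,0,0]],"turn":[[0,0,-0.055],[0,0,-0.055],[0,0,-0.055],[0,0,-0.057],[0,0,0]],"grip":[0.5,0.5,0.5,0.5,0.5]}'
python3 - <<'E'
from h import *
go(.551,-.316,.12,61)
E
```

```text
time_s: 1.02
tool_pos: [0.3935, -0.4601, 0.2027]
tool_rot: [180.0, -0.0, 21.1]
force: [-0.3, 0.1, 0.0]
grip_width: 0.0467
grasp_force: 0.0
time_s: 1.65
tool_pos: [0.5518, -0.315, 0.1826]
tool_rot: [180.0, -0.0, 21.1]
force: [0.3, -0.0, 0.1]
grip_width: 0.0435
grasp_force: 0.0
time_s: 2.28
tool_pos: [0.5508, -0.3159, 0.1825]
tool_rot: [-180.0, -0.0, 61.0]
force: [-0.6, -0.8, 1.1]
grip_width: 0.0433
grasp_force: 0.0
pos [ 0.5508 -0.3159  0.1825] [-180.     -0.     60.97] w 0.0433 F [-0.6 -0.8  1.1] grip 0.0 t 2.27
dist mm 62.523417781281 TOTAL shift units [0.    0.002 0.782] turn units [-0.     -0.     -0.0001]
```

```bash
cat >> h.py <<'E'
def stems(n='scene',lo=.05,hi=.082,box=(.38,.7,-.5,-.04)):
    f,z,K,R,t=cam(n); w=cloud(z,K,R,t)
    m=((w[...,2]>lo)&(w[...,2]<hi)&(w[...,0]>box[0])&(w[...,0]<box[1])&(w[...,1]<box[3])&(w[...,1]>box[2])).astype(np.uint8)
    k,l,s,ce=cv2.connectedComponentsWithStats(m)
    for i in range(1,k):
        if 15<s[i,4]<400: p=w[l==i]; print(n,ce[i].round(),s[i,4],((np.percentile(p,3,0)+np.percentile(p,97,0))/2).round(4),'zmax',p[:,2].max().round(3),np.median(f[l==i],0))
E
python3 -m creep '{"translation":[[0,0,0.35],[0,0,0.3],[0,0,0]],"turn":[[0,0,0],[0,0,0],[0,0,0]],"grip":[0.5,0.5,0.5]}'
python3 - <<'E'
from h import *
stems(); stems('top')
f,*_=cam('scene'); save(f,'sA.png',4,(120,190,270,330))
E
```

```text
time_s: 2.65
tool_pos: [0.5494, -0.3153, 0.1285]
tool_rot: [-179.8, 0.0, 60.9]
force: [-0.2, 0.3, 0.2]
grip_width: 0.0435
grasp_force: 0.0
scene [301. 251.] 99 [ 0.6187 -0.0804  0.0657] zmax 0.082 [162. 157. 149.]
scene [277. 259.] 98 [ 0.5936 -0.1302  0.0648] zmax 0.08 [163.  143.  132.5]
scene [155. 295.] 86 [ 0.4626 -0.3744  0.063 ] zmax 0.076 [136.5 128.  120. ]
scene [206. 304.] 49 [ 0.5554 -0.3177  0.0615] zmax 0.073 [134. 128. 119.]
scene [182. 322.] 90 [ 0.553  -0.3787  0.0631] zmax 0.075 [137.5 129.5 122. ]
scene [148. 342.] 95 [ 0.5346 -0.4471  0.0637] zmax 0.076 [ 47.  92. 142.]
top [287. 196.] 40 [ 0.6156 -0.0833  0.0658] zmax 0.082 [138.5 131.  121. ]
top [303. 205.] 41 [ 0.5913 -0.1356  0.0653] zmax 0.081 [149. 128. 113.]
top [341. 221.] 28 [ 0.5373 -0.2472  0.0663] zmax 0.081 [ 50.   85.5 144.5]
top [359. 243.] 16 [ 0.4732 -0.3014  0.0667] zmax 0.079 [101.   90.5  82.5]
```

View pics/sA.png

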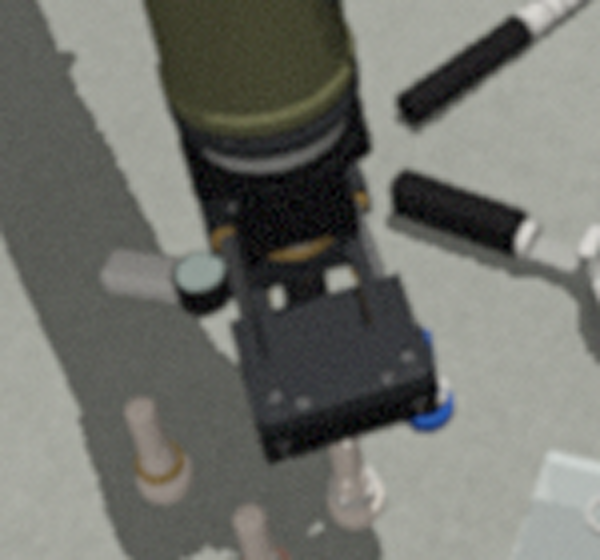

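The crop shows post A under the fingers (stem at about (350,470)), nothing else between them. Descend and grip.

```bash
python3 -m creep '{"translation":[[0,0.01,0.4],[0,0,0.4],[0,0,0.28],[0,0,0],[0,0,0]],"turn":[[0,0,0],[0,0,0],[0,0,0],[0,0,0],[0,0,0]],"grip":[0.5,0.5,0.5,0.5,0.5]}'
python3 -m creep '{"translation":[[0,0,0],[0,0,0],[0,0,0],[0,0,0],[0,0,0]],"turn":[[0,0,0],[0,0,0],[0,0,0],[0,0,0],[0,0,0]],"grip":[0,0,0,0,0]}' 15
python3 -m creep '{"translation":[[0,0,-0.3],[0,0,-0.4],[0,0,-0.4],[0,0,-0.3],[0,0,0]],"turn":[[0,0,0],[0,0,0],[0,0,0],[0,0,0],[0,0,0]],"grip":[0,0,0,0,0]}'
python3 - <<'E'
from h import *
go(.6313,-.121,.15,61)
E
```

```text
time_s: 3.42
tool_pos: [0.5528, -0.3169, 0.0461]
tool_rot: [179.8, 0.0, 61.1]
force: [0.9, 0.2, 0.5]
grip_width: 0.0438
grasp_force: 0.0
time_s: 4.05
tool_pos: [0.5516, -0.3163, 0.0443]
tool_rot: [180.0, 0.0, 61.1]
force: [-0.7, 1.0, 0.5]
grip_width: 0.0155
grasp_force: 14.9
time_s: 4.68
tool_pos: [0.5529, -0.3168, 0.1583]
tool_rot: [179.8, 0.0, 61.1]
force: [0.0, -0.6, -1.5]
grip_width: 0.0154
grasp_force: 14.9
pos [ 0.5529 -0.3168  0.1583] [1.7975e+02 1.0000e-02 6.1090e+01] w 0.0154 F [ 0.  -0.6 -1.5] grip 14.9 t 4.67
dist mm 211.08689383921842 TOTAL shift units [ 2.616 -0.326  0.101] turn units [0.0014 0.0001 0.0005]
```

```bash
python3 -m creep '{"translation":[[0.5,-0.06,-0.1],[0.55,-0.07,-0.1],[0.55,-0.07,0],[0.55,-0.07,0],[0.46,-0.06,0]],"turn":[[0,0,0],[0,0,0],[0,0,0],[0,0,0],[0,0,0]],"grip":[0,0,0,0,0]}'
python3 -m creep '{"translation":[[0,0,0],[0,0,0],[0,0,0]],"turn":[[0,0,0],[0,0,0],[0,0,0]],"grip":[0,0,0]}'
python3 - <<'E'
from h import *
go(.6313,-.121,.15,61)
for n in('scene','top'):
    f,z,K,R,t=cam(n); save(f,n+'h.png',3,(220,180,380,300) if n=='scene' else (240,130,400,260))
    w=cloud(z,K,R,t); hsv=cv2.cvtColor(f,cv2.COLOR_RGB2HSV)
    u,v=proj([.6313,-.121,.135],K,R,t); print(n,'expected foot px',u,v)
    m=(w[...,2]>.115)&(w[...,2]<.16)&(np.hypot(w[...,0]-.6313,w[...,1]+.121)<.03); p=w[m]
    if len(p): print(len(p),p.min(0),p.max(0))
E
```

```text
time_s: 5.3
tool_pos: [0.6291, -0.1185, 0.1702]
tool_rot: [-179.9, 0.0, 61.2]
force: [0.8, 0.1, -0.1]
grip_width: 0.0155
grasp_force: 14.9
time_s: 5.68
tool_pos: [0.6287, -0.1228, 0.1713]
tool_rot: [-180.0, 0.1, 60.9]
force: [0.1, 0.3, -0.5]
grip_width: 0.0152
grasp_force: 14.9
pos [ 0.6287 -0.1228  0.1713] [-1.7995e+02  8.0000e-02  6.0940e+01] w 0.0152 F [ 0.1  0.3 -0.5] grip 14.9 t 5.67
dist mm 21.568918812324473 TOTAL shift units [0.036 0.018 0.267] turn units [-0.0003  0.0004 -0.0003]
scene expected foot px 295.3565252168295 242.4167087907626
115 [ 0.61571465 -0.13786125  0.12815459] [ 0.64389095 -0.11924231  0.15873022]
top expected foot px 299.9475991011453 186.65492315177823
```

View pics/sceneh.png

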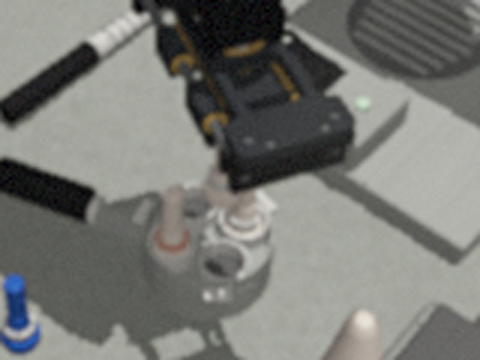

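The post hangs at crop (215,190), beside loaded0 at (238,215); the empty cup3 is at (222,263). Lowering to just above the rim for a close look.

```bash
python3 -m creep '{"translation":[[0.02,0.01,0.3],[0,0,0.3],[0,0,0.22],[0,0,0],[0,0,0]],"turn":[[0,0,0],[0,0,0],[0,0,0],[0,0,0],[0,0,0]],"grip":[0,0,0,0,0]}'
python3 - <<'E'
from h import *
go(.6313,-.121,.15,61)
f,z,K,R,t=cam('scene'); save(f,'sch2.png',7,(255,215,335,285)); print(proj([.6313,-.121,.062],K,R,t),proj([.6313,-.121,.05],K,R,t))
f,z,K,R,t=cam('top'); save(f,'toph2.png',6,(250,150,340,240))
E
```

```text
time_s: 6.4
tool_pos: [0.6315, -0.1199, 0.1074]
tool_rot: [179.9, -0.0, 61.1]
force: [-0.6, -0.1, -0.7]
grip_width: 0.0155
grasp_force: 14.9
pos [ 0.6315 -0.1199  0.1074] [ 1.7992e+02 -2.0000e-02  6.1070e+01] w 0.0155 F [-0.6 -0.1 -0.7] grip 14.9 t 6.4
dist mm 42.5665714853845 TOTAL shift units [-0.013  0.005 -0.532] turn units [ 0.0004 -0.0001  0.0004]
[293.94003876 263.23187623] [293.72298621 266.42144795]
```

View pics/sch2.png

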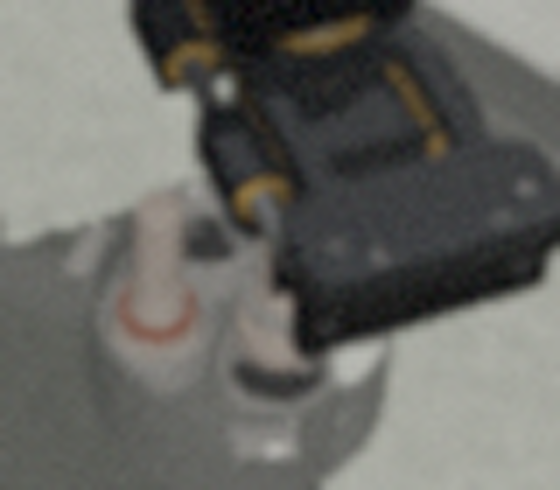

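The foot (left edge about x=237) sits over the cup mouth (228–318 in the crop), perhaps 1 mm too far right. Nudge and lower, watching the force.

```bash
python3 -m creep '{"translation":[[-0.014,0,0.08],[0,0,0.06],[0,0,0.05],[0,0,0]],"turn":[[0,0,0],[0,0,0],[0,0,0],[0,0,0]],"grip":[0,0,0,0]}'
python3 -m creep '{"translation":[[0,0,0.05],[0,0,0.05],[0,0,0]],"turn":[[0,0,0],[0,0,0],[0,0,0]],"grip":[0,0,0]}'
```

```text
time_s: 7.0
tool_pos: [0.63, -0.1206, 0.0907]
tool_rot: [-179.9, 0.0, 61.1]
force: [0.1, 0.4, 0.3]
grip_width: 0.0156
grasp_force: 14.9
time_s: 7.38
tool_pos: [0.63, -0.1207, 0.0828]
tool_rot: [-180.0, 0.0, 61.1]
force: [0.0, -0.5, -0.3]
grip_width: 0.0154
grasp_force: 14.9
```

```bash
python3 -m creep '{"translation":[[0,0,0.03],[0,0,0.025],[0,0,0]],"turn":[[0,0,0],[0,0,0],[0,0,0]],"grip":[0,0,0]}'
python3 -m creep '{"translation":[[0,0,0],[0,0,0],[0,0,-0.1],[0,0,-0.3],[0,0,-0.5]],"turn":[[0,0,0],[0,0,0],[0,0,0],[0,0,0],[0,0,0]],"grip":[0.35,0.35,0.35,0.35,0.35]}'
python3 -m creep '{"translation":[[0,0,-0.5],[-0.5,0,0],[-0.5,0,0],[0,0,0],[0,0,0]],"turn":[[0,0,0],[0,0,0],[0,0,0],[0,0,0],[0,0,0]],"grip":[0.5,0.5,0.5,0.5,0.5]}'
python3 - <<'E'
from h import *
stems('scene',.07,.125); stems('top',.075,.125); stems(); stems('top')
go(.476,-.304,.15,61)
E
```

```text
time_s: 7.75
tool_pos: [0.6302, -0.1207, 0.0787]
tool_rot: [-180.0, 0.0, 61.1]
force: [-0.3, 0.3, -0.3]
grip_width: 0.0152
grasp_force: 14.9
time_s: 8.38
tool_pos: [0.6294, -0.1206, 0.1508]
tool_rot: [-179.9, 0.0, 61.1]
force: [1.2, 0.9, -0.3]
grip_width: 0.0302
grasp_force: 0.0
time_s: 9.0
tool_pos: [0.592, -0.1901, 0.1915]
tool_rot: [180.0, -0.0, 61.1]
force: [0.3, 0.9, -0.2]
grip_width: 0.0432
grasp_force: 0.0
scene [298. 249.] 199 [ 0.6266 -0.1033  0.0907] zmax 0.111 [151. 144. 136.]
scene [277. 250.] 90 [ 0.5935 -0.1349  0.0894] zmax 0.109 [148.5 141.  133. ]
scene [184. 275.] 38 [ 0.4769 -0.3051  0.0729] zmax 0.076 [216.5 207.5 198.5]
scene [224. 275.] 39 [ 0.5391 -0.2495  0.0733] zmax 0.077 [ 33.  58. 110.]
scene [154. 293.] 41 [ 0.4621 -0.374   0.073 ] zmax 0.077 [220. 215. 204.]
scene [182. 320.] 49 [ 0.5525 -0.3785  0.0729] zmax 0.076 [221. 212. 202.]
scene [147. 339.] 52 [ 0.5336 -0.4468  0.0726] zmax 0.075 [ 53. 102. 182.]
top [299. 189.] 27 [ 0.6287 -0.1195  0.1007] zmax 0.117 [175. 170. 158.]
top [285. 193.] 32 [ 0.6183 -0.0794  0.0972] zmax 0.114 [171.5 166.  152.5]
to
[... 791 characters left out ...]
-0.1212  0.0604] zmax 0.077 [147. 140. 131.]
top [284. 197.] 49 [ 0.6148 -0.0724  0.0652] zmax 0.082 [150. 144. 135.]
top [301. 206.] 35 [ 0.5856 -0.1294  0.0629] zmax 0.077 [149. 128. 112.]
top [383. 217.] 30 [ 0.5498 -0.376   0.0667] zmax 0.08 [181.5 174.5 160. ]
top [406. 223.] 31 [ 0.5315 -0.4446  0.0661] zmax 0.079 [ 56.  84. 140.]
top [360. 242.] 23 [ 0.4745 -0.3035  0.0709] zmax 0.078 [192. 183. 165.]
top [382. 247.] 28 [ 0.4599 -0.3715  0.0666] zmax 0.081 [180.  172.5 156.5]
pos [ 0.5923 -0.1892  0.1911] [ 1.800e+02 -3.000e-02  6.122e+01] w 0.0436 F [ 0.4  0.6 -0. ] grip 0.0 t 9.2
dist mm 168.47713210000958 TOTAL shift units [-1.958 -0.583  0.512] turn units [ 0.     -0.0002  0.0012]
```

Post A stands in cup3 (top about 0.109, same as the loaded ones). Now spare C.

```bash
python3 -m creep '{"translation":[[-0.5,-0.146,0.1],[-0.5,-0.146,0.1],[-0.5,-0.146,0.1],[-0.458,-0.145,0.1],[0,0,0.1]],"turn":[[0,0,0],[0,0,0],[0,0,0],[0,0,0],[0,0,0]],"grip":[0.5,0.5,0.5,0.5,0.5]}'
python3 -m creep '{"translation":[[0,0,0],[0,0,0.4],[0,0,0.4],[0,0,0],[0,0,0]],"turn":[[0,0,0],[0,0,0],[0,0,0],[0,0,0],[0,0,0]],"grip":[0.5,0.5,0.5,0.5,0.5]}'
python3 - <<'E'
from h import *
stems(); go(.476,-.304,.0445,61)
E
```

```text
time_s: 9.82
tool_pos: [0.4728, -0.3081, 0.1506]
tool_rot: [-180.0, 0.1, 60.8]
force: [-0.2, 0.8, 1.3]
grip_width: 0.0436
grasp_force: 0.0
time_s: 10.45
tool_pos: [0.4768, -0.3047, 0.0883]
tool_rot: [179.9, -0.0, 61.2]
force: [0.2, -0.0, 0.6]
grip_width: 0.0435
grasp_force: 0.0
scene [302. 251.] 82 [ 0.6227 -0.0766  0.0655] zmax 0.082 [162.  155.5 147. ]
scene [277. 259.] 93 [ 0.5929 -0.1344  0.0653] zmax 0.081 [158. 137. 128.]
scene [294. 265.] 107 [ 0.6292 -0.1163  0.0647] zmax 0.081 [159. 153. 146.]
scene [224. 277.] 77 [ 0.54   -0.2499  0.0633] zmax 0.076 [ 47.  85. 129.]
scene [155. 295.] 88 [ 0.4628 -0.3742  0.0627] zmax 0.076 [146.5 138.  129. ]
scene [182. 322.] 90 [ 0.5529 -0.3788  0.0633] zmax 0.077 [157.5 149.5 140.5]
scene [148. 342.] 97 [ 0.5346 -0.4473  0.0637] zmax 0.077 [ 45.  87. 135.]
pos [ 0.4768 -0.3052  0.0887] [179.84  -0.    61.17] w 0.0435 F [-0.2  0.1  0.6] grip 0.0 t 10.5
dist mm 44.231351298123144 TOTAL shift units [ 0.008 -0.018  0.553] turn units [ 0.0009 -0.      0.0009]
```

```bash
python3 -m creep '{"translation":[[0,-0.01,0.3],[0,0,0.25],[0,0,0],[0,0,0]],"turn":[[0,0,0],[0,0,0],[0,0,0],[0,0,0]],"grip":[0.5,0.5,0.5,0]}'
python3 -m creep '{"translation":[[0,0,0],[0,0,0],[0,0,0],[0,0,0],[0,0,0]],"turn":[[0,0,0],[0,0,0],[0,0,0],[0,0,0],[0,0,0]],"grip":[0,0,0,0,0]}' 15
python3 -m creep '{"translation":[[0,0,-0.4],[0,0,-0.4],[0,0,-0.4],[0,0,-0.4],[0,0,0]],"turn":[[0,0,0],[0,0,0],[0,0,0],[0,0,0],[0,0,0]],"grip":[0,0,0,0,0]}'
python3 - <<'E'
from h import *
go(.5787,-.0925,.175,61)
E
```

```text
time_s: 11.0
tool_pos: [0.4756, -0.3054, 0.0446]
tool_rot: [179.9, 0.0, 61.1]
force: [0.8, 0.5, -0.0]
grip_width: 0.0388
grasp_force: 0.0
time_s: 11.62
tool_pos: [0.4747, -0.3051, 0.0434]
tool_rot: [180.0, 0.0, 61.1]
force: [-0.6, 0.8, 3.7]
grip_width: 0.0156
grasp_force: 15.0
time_s: 12.25
tool_pos: [0.476, -0.3057, 0.1734]
tool_rot: [179.7, 0.0, 61.1]
force: [-0.2, -0.2, -1.3]
grip_width: 0.0159
grasp_force: 15.0
pos [ 0.476  -0.3057  0.1734] [1.7971e+02 4.0000e-02 6.1090e+01] w 0.0159 F [-0.2 -0.2 -1.3] grip 15.0 t 12.25
dist mm 236.6838137721068 TOTAL shift units [ 2.954 -0.164 -0.022] turn units [0.0016 0.0002 0.0005]
```

```bash
python3 -m creep '{"translation":[[0.6,-0.035,-0.03],[0.6,-0.035,-0.03],[0.6,-0.03,0],[0.6,-0.03,0],[0.55,-0.03,0]],"turn":[[0,0,0],[0,0,0],[0,0,0],[0,0,0],[0,0,0]],"grip":[0,0,0,0,0]}'
python3 -m creep '{"translation":[[0,0,0],[0,0,0],[0,0,0]],"turn":[[0,0,0],[0,0,0],[0,0,0]],"grip":[0,0,0]}'
python3 - <<'E'
from h import *
go(.578,-.092,.105,61)
stems('top',.05,.125); stems('scene',.085,.125)
E
```

```text
time_s: 12.88
tool_pos: [0.577, -0.0903, 0.1741]
tool_rot: [-179.9, 0.0, 61.1]
force: [0.5, -0.5, -0.7]
grip_width: 0.0156
grasp_force: 15.0
time_s: 13.25
tool_pos: [0.5765, -0.094, 0.175]
tool_rot: [-180.0, 0.1, 60.9]
force: [-0.1, -0.3, 0.2]
grip_width: 0.0156
grasp_force: 15.0
pos [ 0.5765 -0.094   0.175 ] [-1.7995e+02  7.0000e-02  6.0940e+01] w 0.0156 F [-0.1 -0.3  0.2] grip 15.0 t 13.25
dist mm 70.0384241945858 TOTAL shift units [0.032 0.005 0.875] turn units [-0.0003  0.0004 -0.0003]
top [383. 217.] 30 [ 0.5498 -0.3759  0.0667] zmax 0.081 [178.  170.5 155. ]
top [341. 221.] 27 [ 0.5373 -0.2472  0.0656] zmax 0.08 [ 50.  84. 145.]
top [406. 224.] 31 [ 0.5315 -0.4445  0.0682] zmax 0.084 [ 59.  84. 140.]
top [382. 247.] 28 [ 0.4598 -0.3717  0.0656] zmax 0.08 [178.5 171.5 155. ]
scene [302. 240.] 70 [ 0.6211 -0.0825  0.0978] zmax 0.11 [150. 144. 136.]
scene [277. 248.] 72 [ 0.5921 -0.1345  0.0981] zmax 0.11 [147.5 139.  131. ]
scene [294. 254.] 74 [ 0.6318 -0.1228  0.0981] zmax 0.11 [138.5 130.  123. ]
```

```bash
python3 -m creep '{"translation":[[0.015,0.012,0.3],[0,0,0.3],[0,0,0.28],[0,0,0],[0,0,0]],"turn":[[0,0,0],[0,0,0],[0,0,0],[0,0,0],[0,0,0]],"grip":[0,0,0,0,0]}'
python3 - <<'E'
from h import *
go(.579,-.092,.105,61)
f,z,K,R,t=cam('scene'); save(f,'sch3.png',7,(250,200,330,280)); print((proj([.579,-.092,.05],K,R,t)-[250,200])*7)
E
```

```text
time_s: 13.98
tool_pos: [0.5792, -0.092, 0.1063]
tool_rot: [179.9, -0.0, 61.0]
force: [0.9, -0.3, 0.0]
grip_width: 0.0157
grasp_force: 15.0
pos [ 0.5792 -0.092   0.1063] [ 1.7993e+02 -2.0000e-02  6.1050e+01] w 0.0157 F [ 0.9 -0.3  0. ] grip 15.0 t 13.97
dist mm 1.3039822514021757 TOTAL shift units [-0.001 -0.003  0.016] turn units [ 0.0004 -0.0001  0.0003]
[237.10155652 329.607445  ]
```

View pics/sch3.png

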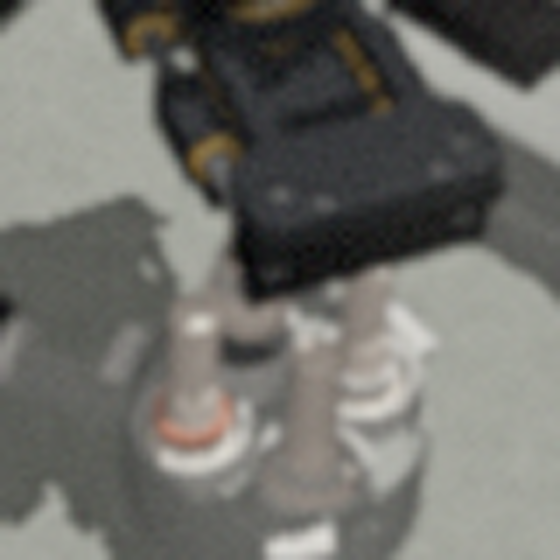

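The third post stands in cup3 (310,420). The held post (245,310) is over cup1, whose dark crescent shows below its foot at (250,350), roughly centred. Lower by feel.

```bash
python3 -m creep '{"translation":[[0,0,0.08],[0,0,0.06],[0,0,0.06],[0,0,0]],"turn":[[0,0,0],[0,0,0],[0,0,0],[0,0,0]],"grip":[0,0,0,0]}'
python3 -m creep '{"translation":[[0,0,0.05],[0,0,0.05],[0,0,0]],"turn":[[0,0,0],[0,0,0],[0,0,0]],"grip":[0,0,0]}'
```

```text
time_s: 14.52
tool_pos: [0.5783, -0.0915, 0.0887]
tool_rot: [-179.9, 0.0, 61.1]
force: [-0.2, -1.1, -0.1]
grip_width: 0.0151
grasp_force: 15.0
time_s: 14.9
tool_pos: [0.5784, -0.0915, 0.0809]
tool_rot: [-180.0, 0.0, 61.1]
force: [-0.6, 0.9, -0.3]
grip_width: 0.0156
grasp_force: 15.0
```

```bash
python3 -m creep '{"translation":[[0,0,0.025],[0,0,0],[0,0,0],[0,0,0],[0,0,-0.2]],"turn":[[0,0,0],[0,0,0],[0,0,0],[0,0,0],[0,0,0]],"grip":[0,0,0.35,0.35,0.35]}'
python3 -m creep '{"translation":[[0,0,-0.4],[0,0,-0.5],[0,0,-0.5],[0,0,-0.3],[0,0,0]],"turn":[[0,0,0],[0,0,0],[0,0,0],[0,0,0],[0,0,0]],"grip":[0.35,0.35,0.35,0.5,0.5]}'
python3 -m creep '{"translation":[[0,0,0],[0,0,0],[0,0,0],[0,0,0],[0,0,0]],"turn":[[0,0,-0.055],[0,0,-0.055],[0,0,-0.055],[0,0,-0.055],[0,0,-0.055]],"grip":[0.6,0.6,0.6,0.6,0.6]}'
python3 -m creep '{"translation":[[0,0,0],[0,0,0],[0,0,0],[0,0,0],[0,0,0]],"turn":[[0,0,-0.055],[0,0,-0.055],[0,0,-0.055],[0,0,-0.055],[0,0,-0.055]],"grip":[0.6,0.6,0.6,0.6,0.6]}'
python3 -m creep '{"translation":[[0,0,0],[0,0,0],[0,0,0],[0,0,0],[0,0,0]],"turn":[[0,0,-0.055],[0,0,-0.055],[0,0,-0.055],[0,0,-0.035],[0,0,0]],"grip":[0.6,0.6,0.6,0.6,0.6]}'
python3 - <<'E'
from h import *
print(env.get_obs()['qpos'].round(1))
go(.4801,-.1426,.14,196.1)
stems('top',.085,.125); stems('scene',.085,.125)
f,z,K,R,t=cam('top'); w=cloud(z,K,R,t); hsv=cv2.cvtColor(f,cv2.COLOR_RGB2HSV)
m=((hsv[...,2]<60)&(w[...,2]>.03)&(w[...,2]<.05)&(w[...,0]>.4)&(w[...,0]<.65)&(w[...,1]<-.1)&(w[...,1]>-.2)); p=w[m]
if len(p)>10:
    c,ev=cv2.PCACompute(p[:,:2].astype(np.float32),None); print('handle',p.mean(0),len(p),np.degrees(np.arctan2(ev[0,1],ev[0,0])),p.min(0),p.max(0))
E
```

```text
time_s: 15.52
tool_pos: [0.5777, -0.0914, 0.0948]
tool_rot: [-179.9, 0.0, 61.1]
force: [0.0, 0.1, 0.1]
grip_width: 0.0296
grasp_force: 0.0
time_s: 16.15
tool_pos: [0.5803, -0.0914, 0.2349]
tool_rot: [179.7, -0.1, 61.1]
force: [-0.5, 0.6, -0.9]
grip_width: 0.0406
grasp_force: 0.0
time_s: 16.77
tool_pos: [0.5781, -0.0914, 0.2304]
tool_rot: [-179.9, -0.0, 110.9]
force: [0.7, 0.1, -0.5]
grip_width: 0.0524
grasp_force: 0.0
time_s: 17.4
tool_pos: [0.5781, -0.0914, 0.2304]
tool_rot: [-180.0, -0.1, 160.4]
force: [0.2, 0.3, 0.1]
grip_width: 0.0522
grasp_force: 0.0
time_s: 18.02
tool_pos: [0.5782, -0.0915, 0.2305]
tool_rot: [180.0, -0.1, -164.0]
force: [-0.0, -0.2, 0.1]
grip_width: 0.0519
grasp_force: 0.0
[ 46.4  15.6 -47.6  90.6  11.7  79.  103.6]
pos [ 0.5782 -0.0915  0.2305] [ 1.7996e+02 -7.0000e-02 -1.6397e+02] w 0.0519 F [-0.  -0.2  0.1] grip 0.0 t 18.02
dist mm 142.93379595243542 TOTAL shift units [ 1.353 -0.276  1.133] turn units [ 0.0002 -0.0004 -0.0004]
scene [285. 234.] 68 [ 0.5812 -0.0933  0.0982] zmax 0.11 [147. 139. 131.]
scene [302. 240.] 71 [ 0.6207 -0.0814  0.0979] zmax 0.11 [150. 144. 135.]
scene [277. 248.] 72 [ 0.5922 -0.1342  0.0977] zmax 0.111 [143. 135. 127.]
scene [294. 254.] 75 [ 0.6322 -0.1229  0.0976] zmax 0.109 [148. 144. 136.]
```

All four posts stand with tops at 0.11. Now the handle.

```bash
python3 -m creep '{"translation":[[0.46,-0.09,0.2],[0.45,-0.09,0.3],[0.44,-0.09,0.3],[0,0,0.3],[0,0,0]],"turn":[[0,0,0],[0,0,0],[0,0,0],[0,0,0],[0,0,0]],"grip":[0.6,0.6,0.6,0.6,0.6]}'
python3 -m creep '{"translation":[[0,0,0.3],[0,0,0],[0,0,0]],"turn":[[0,0,0],[0,0,0],[0,0,0]],"grip":[0.6,0.6,0.6]}'
python3 - <<'E'
from h import *
go(.4801,-.1426,.011,196.1)
f,z,K,R,t=cam('scene'); save(f,'hd.png',4,(200,150,340,290))
E
```

```text
time_s: 18.8
tool_pos: [0.4794, -0.1421, 0.1421]
tool_rot: [179.9, -0.1, -164.0]
force: [-0.0, 0.2, 0.4]
grip_width: 0.0519
grasp_force: 0.0
time_s: 19.18
tool_pos: [0.482, -0.142, 0.1206]
tool_rot: [-180.0, 0.1, -163.9]
force: [0.2, -0.6, 0.9]
grip_width: 0.052
grasp_force: 0.0
pos [ 0.482  -0.142   0.1206] [-1.7996e+02  8.0000e-02 -1.6387e+02] w 0.052 F [ 0.2 -0.6  0.9] grip 0.0 t 19.18
dist mm 109.59910148260516 TOTAL shift units [ 0.027 -0.     1.37 ] turn units [-0.0002  0.0004  0.0001]
```

View pics/hd.png

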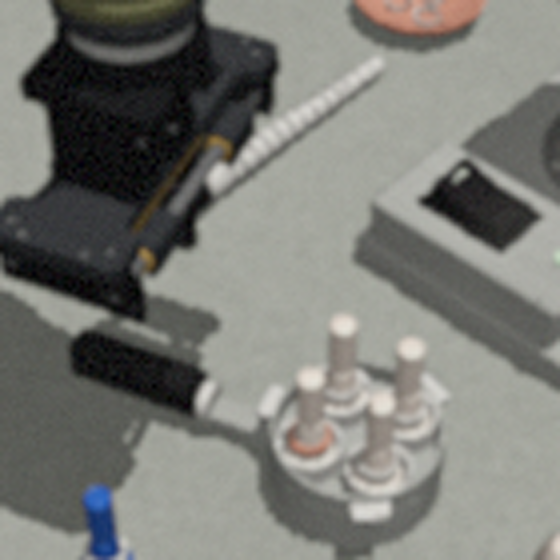

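All four posts are upright in the carrier, and the gripper is over the handle, which runs from (80,355) to (205,395). Descend and grip.

```bash
python3 -m creep '{"translation":[[0.02,0,0.4],[0,0,0.4],[0,0,0.35],[0,0,0.2],[0,0,0]],"turn":[[0,0,0],[0,0,0],[0,0,0],[0,0,0],[0,0,0]],"grip":[0.6,0.6,0.6,0.6,0.6]}'
python3 -m creep '{"translation":[[0,0,0],[0,0,0],[0,0,0],[0,0,0],[0,0,0]],"turn":[[0,0,0],[0,0,0],[0,0,0],[0,0,0],[0,0,0]],"grip":[0.3,0.28,0.26,0.25,0.25]}' 10
python3 -m creep '{"translation":[[0,0,0],[0,0,0],[0,0,0],[0,0,0],[0,0,0]],"turn":[[0,0,0],[0,0,0],[0,0,0],[0,0,0],[0,0,0]],"grip":[0.2,0.1,0,0,0]}' 60
```

```text
time_s: 19.85
tool_pos: [0.4792, -0.1425, 0.0111]
tool_rot: [179.9, -0.0, -163.9]
force: [0.5, 0.1, 0.3]
grip_width: 0.0524
grasp_force: 0.0
time_s: 20.48
tool_pos: [0.4794, -0.1425, 0.0115]
tool_rot: [180.0, 0.0, -163.9]
force: [-0.6, 1.4, 1.2]
grip_width: 0.0227
grasp_force: 0.4
time_s: 21.1
tool_pos: [0.4794, -0.1424, 0.0113]
tool_rot: [180.0, -0.0, -163.9]
force: [-0.5, 1.7, 2.0]
grip_width: 0.0214
grasp_force: 60.0
```

```bash
python3 -m creep '{"translation":[[0,0,-0.1],[0,0,-0.15],[0,0,-0.15],[0,0,-0.1],[0,0,0]],"turn":[[0,0,0],[0,0,0],[0,0,0],[0,0,0],[0,0,0]],"grip":[0,0,0,0,0]}'
cat >> h.py <<'E'
def tray(zoff,c,r=.06):
    "fit the tray's top plane (z 0.05 of carrier) around c: centre, tilt"
    for n in('top','scene'):
        f,z,K,R,t=cam(n); w=cloud(z,K,R,t); h=.05+zoff
        q=w[(abs(w[...,2]-h)<.013)&(np.hypot(w[...,0]-c[0],w[...,1]-c[1])<.075)]
        if len(q)<40: print(n,'few',len(q)); continue
        A=np.c_[q[:,:2]-c,np.ones(len(q))]; k=np.ones(len(q),bool)
        for _ in range(4):
            s=np.linalg.lstsq(A[k],q[k,2],rcond=None)[0]; k=abs(A@s-q[:,2])<.004
        print(n,len(q),k.sum(),'z at c',s[2].round(4),'slope deg x,y',np.degrees(s[:2]).round(2),'encl',np.round(cv2.minEnclosingCircle((q[k][:,:2]*1e3).astype(np.float32)),1) if 0 else cv2.minEnclosingCircle((q[k][:,:2]*1e3).astype(np.float32)))
E
python3 - <<'E'
from h import *
go(.479,-.1425,.1,196.1)
tray(.04,[.605,-.1065])
stems('scene',.12,.165)
E
```

```text
time_s: 21.72
tool_pos: [0.48, -0.1431, 0.0523]
tool_rot: [-179.9, 0.1, -163.9]
force: [-1.0, -0.1, -4.8]
grip_width: 0.0217
grasp_force: 60.0
pos [ 0.48   -0.1431  0.0523] [-1.7991e+02  6.0000e-02 -1.6393e+02] w 0.0217 F [-1.  -0.1 -4.8] grip 60.0 t 21.73
dist mm 47.761975475539614 TOTAL shift units [ 0.009  0.009 -0.597] turn units [-0.0005  0.0003 -0.0002]
top 572 277 z at c 0.0895 slope deg x,y [-1.01 -1.22] encl ((610.3614501953125, -104.86979675292969), 57.197505950927734)
scene 966 595 z at c 0.0868 slope deg x,y [-0.57  0.28] encl ((606.759033203125, -107.99051666259766), 60.31492614746094)
scene [285. 224.] 83 [ 0.5818 -0.094   0.1346] zmax 0.15 [145. 140. 133.]
scene [303. 230.] 83 [ 0.6215 -0.0827  0.1342] zmax 0.149 [147. 141. 133.]
scene [277. 237.] 83 [ 0.5932 -0.1347  0.1345] zmax 0.148 [146. 138. 130.]
scene [295. 243.] 87 [ 0.6327 -0.1236  0.1347] zmax 0.148 [147. 139. 132.]
```

```bash
python3 -m creep '{"translation":[[0,0,-0.15],[0,0,-0.2],[0,0,-0.2],[0,0,-0.15],[0,0,-0.1]],"turn":[[0,0,0],[0,0,0],[0,0,0],[0,0,0],[0,0,0]],"grip":[0,0,0,0,0]}'
python3 -m creep '{"translation":[[0,0,0],[0,0,0],[0,0,0],[0,0,0],[0,0,0]],"turn":[[0,0,0.025],[0,0,0.04],[0,0,0.045],[0,0,0.045],[0,0,0.045]],"grip":[0,0,0,0,0]}'
python3 -m creep '{"translation":[[0,0,0],[0,0,0],[0,0,0],[0,0,0],[0,0,0]],"turn":[[0,0,0.045],[0,0,0.045],[0,0,0.04],[0,0,0.022],[0,0,0]],"grip":[0,0,0,0,0]}'
python3 - <<'E'
from h import *
print(env.get_obs()['qpos'].round(1))
go(.44,0,.115,132.7)
E
```

```text
time_s: 22.5
tool_pos: [0.4797, -0.1428, 0.1165]
tool_rot: [-179.9, 0.0, -163.9]
force: [-0.7, -0.1, -4.3]
grip_width: 0.0216
grasp_force: 60.0
time_s: 23.12
tool_pos: [0.4791, -0.1424, 0.1153]
tool_rot: [180.0, -0.0, 159.8]
force: [0.1, -0.2, -4.5]
grip_width: 0.0216
grasp_force: 60.0
time_s: 23.75
tool_pos: [0.4793, -0.1424, 0.1153]
tool_rot: [180.0, -0.0, 132.8]
force: [0.1, 0.6, -3.6]
grip_width: 0.0215
grasp_force: 60.0
[ 51.8   7.9 -40.5 110.5   5.7  63.6  51.8]
pos [ 0.4793 -0.1424  0.1153] [ 1.7998e+02 -4.0000e-02  1.3277e+02] w 0.0215 F [ 0.1  0.6 -3.6] grip 60.0 t 23.75
dist mm 147.69048111819484 TOTAL shift units [1.64  0.848 0.005] turn units [ 0.0001 -0.0002  0.0004]
```

```bash
python3 -m creep '{"translation":[[0.2,0.1,0],[0.36,0.187,0],[0.36,0.187,0],[0.36,0.187,0],[0.36,0.187,0]],"turn":[[0,0,0],[0,0,0],[0,0,0],[0,0,0],[0,0,0]],"grip":[0,0,0,0,0]}'
python3 -m creep '{"translation":[[0.333,0.252,0],[0.333,0.252,0],[0.333,0.252,0],[0.39,0.19,0],[0.39,0.19,0]],"turn":[[0,0,0],[0,0,0],[0,0,0],[0,0,0],[0,0,0]],"grip":[0,0,0,0,0]}'
python3 -m creep '{"translation":[[0.39,0.19,0],[0.4,0.17,0],[0.4,0.17,0],[0.35,0.15,0],[0.2,0.076,0]],"turn":[[0,0,0],[0,0,0],[0,0,0],[0,0,0],[0,0,0]],"grip":[0,0,0,0,0]}'
python3 -m creep '{"translation":[[0,0,0],[0,0,0]],"turn":[[0,0,0],[0,0,0]],"grip":[0,0]}'
python3 - <<'E'
from h import *
print(env.get_obs()['qpos'].round(1))
go(.36,.31,.0515,132.7)
tray(.104,[.449,.214]); stems('scene',.185,.225,(.35,.55,.1,.32)); stems('top',.185,.225,(.35,.55,.1,.32))
f,*_=cam('scene'); save(f,'c1.png',1.4)
E
```

```text
time_s: 24.38
tool_pos: [0.4392, 0.0022, 0.1153]
tool_rot: [-180.0, -0.0, 132.9]
force: [0.6, 0.3, -3.7]
grip_width: 0.0215
grasp_force: 60.0
time_s: 25.0
tool_pos: [0.409, 0.1682, 0.1153]
tool_rot: [180.0, 0.0, 132.8]
force: [0.2, 0.6, -3.3]
grip_width: 0.0216
grasp_force: 60.0
time_s: 25.62
tool_pos: [0.3582, 0.3121, 0.1156]
tool_rot: [179.9, -0.1, 133.0]
force: [0.3, 0.0, -2.9]
grip_width: 0.0215
grasp_force: 60.0
time_s: 25.88
tool_pos: [0.3602, 0.3086, 0.1152]
tool_rot: [-180.0, 0.0, 132.7]
force: [-0.4, 0.7, -4.2]
grip_width: 0.022
grasp_force: 60.0
[ 20.5   8.6 -67.3 113.2   8.9  63.8  -7.8]
pos [0.3602 0.3086 0.1152] [-1.7997e+02  5.0000e-02  1.3274e+02] w 0.022 F [-0.4  0.7 -4.2] grip 60.0 t 25.88
dist mm 63.6818298206466 TOTAL shift units [0.015 0.01  0.796] turn units [-0.0002  0.0003  0.0002]
top 675 360 z at c 0.1522 slope deg x,y [-0.63  0.37] encl ((449.94952392578125, 212.53396606445312), 60.0438346862793)
scene 596 364 z at c 0.1503 slope deg x,y [-0.58  1.09] encl ((449.822998046875, 210.6310577392578), 60.53415298461914)
scene [316.  96.] 365 [0.3846 0.2847 0.2073] zmax 0.225 [51. 50. 40.]
scene [328. 119.] 120 [0.4683 0.2223 0.1985] zmax 0.213 [136. 128. 120.]
scene [312. 119.] 117 [0.4362 0.1936 0.1992] zmax 0.212 [134. 126. 118.]
scene [342. 136.] 49 [0.5378 0.1858 0.2053] zmax 0.223 [91. 91. 89.]
top [184. 217.] 145 [0.5355 0.2076 0.2051] zmax 0.225 [77. 74. 70.]
top [180. 237.] 35 [0.4795 0.2105 0.2037] zmax 0.216 [184. 178. 162.]
top [169. 247.] 37 [0.4521 0.2406 0.2028] zmax 0.218 [183. 176. 161.]
top [190. 248.] 36 [0.4477 0.1819 0.2014] zmax 0.217 [183.  176.  161.5]
top [179. 259.] 38 [0.4198 0.2129 0.2011] zmax 0.217 [188. 175. 159.]
top [151. 272.] 192 [0.384  0.2855 0.2081] zmax 0.225 [45. 40. 37.]
```

View pics/c1.png

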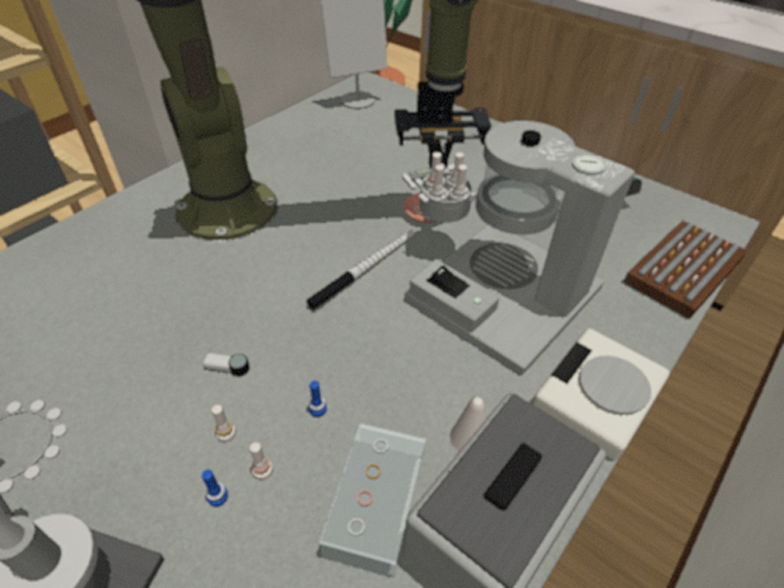

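Carrier held level at about (440,195) with four posts, in front of the head at (518,190). The dish lies below it at (415,208); the two leftover spares stand at (222,422) and (260,460). Descend to the slot height and move in.

```bash
python3 -m creep '{"translation":[[0,0,0.15],[0,0,0.25],[0,0,0.25],[0,0,0.13],[0,0,0]],"turn":[[0,0,0],[0,0,0],[0,0,0],[0,0,0],[0,0,0]],"grip":[0,0,0,0,0]}'
python3 -m creep '{"translation":[[-0.15,0.18,0],[-0.25,0.3,0],[-0.25,0.3,0],[0,0,0],[0,0,0]],"turn":[[0,0,0],[0,0,0],[0,0,0],[0,0,0],[0,0,0]],"grip":[0,0,0,0,0]}'
python3 - <<'E'
from h import *
print(env.get_obs()['qpos'].round(1))
go(.508,.316,.053,132.7)
stems('scene',.13,.162,(.35,.65,.1,.32))
E
```

```text
time_s: 26.75
tool_pos: [0.3597, 0.3089, 0.052]
tool_rot: [-179.9, -0.1, 132.7]
force: [-0.0, -0.4, -3.2]
grip_width: 0.0214
grasp_force: 60.0
time_s: 27.38
tool_pos: [0.441, 0.3137, 0.0532]
tool_rot: [-180.0, -0.0, 132.7]
force: [-0.7, -0.4, -2.9]
grip_width: 0.0216
grasp_force: 60.0
[ 11.2  24.4 -58.1 107.8  23.7  60.9 -13.8]
pos [0.441  0.3137 0.0532] [-1.7999e+02 -3.0000e-02  1.3273e+02] w 0.0216 F [-0.7 -0.4 -2.9] grip 60.0 t 27.38
dist mm 67.0258238167095 TOTAL shift units [-0.547  0.635  0.002] turn units [-0.0001 -0.0002  0.0002]
scene [326. 124.] 342 [0.4378 0.2665 0.1467] zmax 0.162 [62. 58. 44.]
scene [335. 144.] 44 [0.5039 0.2158 0.1402] zmax 0.15 [128.5 120.5 113. ]
scene [338. 154.] 45 [0.5322 0.1847 0.1398] zmax 0.149 [128. 120. 114.]
```

Clear under the collar (tops 0.150 against 0.164). Finish the move to the axis.

```bash
python3 -m creep '{"translation":[[-0.18,0.21,0],[-0.2,0.23,0],[-0.167,0.195,0],[0,0,0],[0,0,0]],"turn":[[0,0,0],[0,0,0],[0,0,0],[0,0,0],[0,0,0]],"grip":[0,0,0,0,0]}'
python3 - <<'E'
from h import *
go(.508,.316,.053,132.7)
print(env.get_obs()['qpos'].round(1))
f,z,K,R,t=cam('scene'); save(f,'in.png',5,(310,90,430,210))
w=cloud(z,K,R,t); c=np.array([.5967,.2197])
q=w[(w[...,2]>.075)&(w[...,2]<.098)&(np.hypot(*(w[...,:2]-c).transpose(2,0,1))<.075)]
print(len(q),q.min(0),q.max(0),cv2.minEnclosingCircle((q[:,:2]*1e3).astype(np.float32)))
E
```

```text
time_s: 28.05
tool_pos: [0.5069, 0.316, 0.0529]
tool_rot: [-179.9, -0.0, 132.8]
force: [-0.7, 1.3, -3.6]
grip_width: 0.0216
grasp_force: 60.0
pos [0.5069 0.316  0.0529] [-1.7994e+02 -3.0000e-02  1.3280e+02] w 0.0216 F [-0.7  1.3 -3.6] grip 60.0 t 28.05
dist mm 1.0644820535416866 TOTAL shift units [-0.009  0.009 -0.001] turn units [-0.0003 -0.0002  0.0006]
[  8.7  30.7 -54.5 100.   27.5  63.9 -11.7]
600 [0.5451741  0.15681859 0.07501321] [0.65735282 0.26252635 0.09793436] ((602.8771362304688, 212.66339111328125), 57.994537353515625)
```

View pics/in.png

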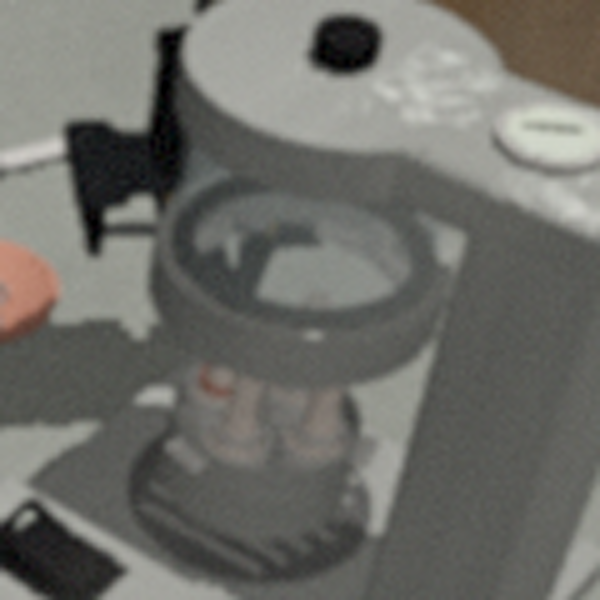

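```bash
python3 - <<'E'
from h import *
f,z,K,R,t=cam('scene')
pr=lambda p:((proj(p,K,R,t)-[310,90])*5).round(0)
o=env.get_obs(); a=np.radians(o['tool_rot'][2]); x=-np.array([np.cos(a),np.sin(a)]); c=o['tool_pos'][:2]+.1306*x; zc=o['tool_pos'][2]-.0113
print('carrier est',c,zc)
for b in(180,60,-60):
    th=a+np.pi+np.radians(b); print(b,pr([c[0]+.058*np.cos(th),c[1]+.058*np.sin(th),zc+.045]))
def edges(cc,r,z): 
    P=np.array([pr([cc[0]+r*np.cos(s),cc[1]+r*np.sin(s),z]) for s in np.linspace(0,2*np.pi,72)]); return P[:,0].min(),P[:,0].max(),P[:,1].min(),P[:,1].max()
print('tray bottom',edges(c,.051,zc),'tray top',edges(c,.051,zc+.05))
print('collar low',edges([.5967,.2197],.074,.164),'collar 200',edges([.5967,.2197],.074,.195),'cap top',edges([.5967,.2197],.074,.300))
g=cv2.cvtColor(f,cv2.COLOR_RGB2GRAY)
for r in (93+90,95+90,98+90): print(r,g[r,340:395].tolist())
print('collar row', g[148,335:405].tolist())
E
```

```text
carrier est [0.59586016 0.22016892] 0.04161634717258449
180 [240. 345.]
60 [366. 446.]
-60 [178. 451.]
tray bottom (np.float64(155.0), np.float64(341.0), np.float64(415.0), np.float64(539.0)) tray top (np.float64(167.0), np.float64(359.0), np.float64(346.0), np.float64(470.0))
collar low (np.float64(141.0), np.float64(435.0), np.float64(213.0), np.float64(391.0)) collar 200 (np.float64(149.0), np.float64(449.0), np.float64(164.0), np.float64(341.0)) cap top (np.float64(177.0), np.float64(503.0), np.float64(-21.0), np.float64(150.0))
183 [58, 65, 68, 74, 77, 83, 92, 106, 117, 114, 106, 96, 91, 91, 91, 94, 99, 101, 105, 105, 106, 107, 101, 97, 96, 98, 97, 101, 105, 103, 107, 108, 105, 102, 100, 95, 91, 86, 82, 85, 100, 122, 132, 148, 157, 163, 160, 162, 164, 156, 124, 91, 85, 86, 85]
185 [63, 66, 71, 72, 74, 79, 79, 85, 85, 87, 89, 86, 88, 92, 92, 91, 95, 95, 92, 92, 94, 94, 92, 96, 94, 94, 93, 94, 94, 93, 93, 92, 93, 89, 89, 90, 87, 87, 86, 102, 124, 129, 138, 155, 161, 162, 161, 164, 159, 132, 95, 83, 87, 88, 85]
188 [76, 84, 88, 86, 84, 80, 81, 83, 87, 83, 86, 89, 89, 91, 90, 92, 91, 95, 96, 95, 94, 96, 95, 94, 98, 93, 94, 96, 94, 93, 94, 96, 89, 89, 88, 89, 83, 85, 89, 102, 100, 93, 95, 118, 148, 160, 162, 159, 137, 101, 87, 84, 91, 85, 85]
collar row [155, 154, 153, 149, 124, 83, 61, 66, 72, 75, 75, 84, 86, 94, 89, 81, 74, 69, 67, 64, 72, 69, 73, 76, 72, 75, 106, 129, 138, 138, 138, 138, 140, 141, 142, 136, 133, 132, 131, 129, 134, 140, 139, 141, 142, 140, 142, 141, 141, 140, 137, 135, 127, 111, 94, 88, 89, 82, 88, 85, 92, 95, 98, 100, 103, 95, 85, 90, 89, 89]
```

Observed lugs (185,455) and (370,450) and the collar edges are shifted alike from prediction (about 5 crop px = 1 px), so carrier and collar are aligned to about 1 mm. Raise, watching force.

```bash
python3 -m creep '{"translation":[[-0.008,0.009,-0.2],[0,0,-0.25],[0,0,-0.25],[0,0,-0.2],[0,0,0]],"turn":[[0,0,0],[0,0,0],[0,0,0],[0,0,0],[0,0,0]],"grip":[0,0,0,0,0]}'
python3 -m creep '{"translation":[[0,0,-0.06],[0,0,-0.06],[0,0,-0.06],[0,0,0]],"turn":[[0,0,0],[0,0,0],[0,0,0],[0,0,0]],"grip":[0,0,0,0]}'
python3 -c "
from h import *
go(.508,.316,.1525,132.7)"
```

```text
time_s: 28.78
tool_pos: [0.5102, 0.3166, 0.127]
tool_rot: [179.8, 0.1, 132.7]
force: [-0.2, 0.6, -3.9]
grip_width: 0.0216
grasp_force: 60.0
time_s: 29.28
tool_pos: [0.5096, 0.316, 0.1396]
tool_rot: [180.0, 0.0, 132.7]
force: [0.3, -0.2, -4.1]
grip_width: 0.0213
grasp_force: 60.0
pos [0.5096 0.316  0.1396] [179.97   0.   132.73] w 0.0213 F [ 0.3 -0.2 -4.1] grip 60.0 t 29.27
dist mm 12.953775780620385 TOTAL shift units [ 0.014 -0.014 -0.161] turn units [0.0002 0.     0.0002]
```

```bash
python3 -m creep '{"translation":[[0.012,-0.012,-0.06],[0,0,-0.05],[0,0,-0.05],[0,0,0],[0,0,0]],"turn":[[0,0,0],[0,0,0],[0,0,0],[0,0,0],[0,0,0]],"grip":[0,0,0,0,0]}'
python3 - <<'E'
from h import *
go(.508,.316,.1525,132.7)
# rows for rotating about axis: 45 deg in 9 rows of 5 deg
c=np.array([.5967,.2197]); 
for d in (5,2.5):
    th=np.radians(d); a=np.radians(132.7); r=lambda q:np.array([np.cos(q),np.sin(q)])
    p0=c+.1306*r(a); p1=c+.1306*r(a+th); dp=p1-p0; X=r(a); Y=np.array([np.sin(a),-np.cos(a)]); print(d,dp@X/.08,dp@Y/.08,'turn',-d/180)
E
```

```text
time_s: 29.9
tool_pos: [0.508, 0.3157, 0.152]
tool_rot: [-180.0, 0.0, 132.7]
force: [-0.5, -0.2, -3.7]
grip_width: 0.0214
grasp_force: 60.0
pos [0.508  0.3157 0.152 ] [-179.98    0.    132.73] w 0.0214 F [-0.5 -0.2 -3.7] grip 60.0 t 29.9
dist mm 0.5901975363316062 TOTAL shift units [ 0.003  0.002 -0.006] turn units [-0.0001  0.      0.0002]
5 -0.006212155365225503 -0.1422817500355521 turn -0.027777777777777776
2.5 -0.0015537782676170674 -0.07120864987391075 turn -0.013888888888888888
```

```bash
python3 -m creep '{"translation":[[-0.006,-0.142,0],[-0.006,-0.142,0],[-0.006,-0.142,0],[0,0,0],[0,0,0]],"turn":[[0,0,-0.0278],[0,0,-0.0278],[0,0,-0.0278],[0,0,0],[0,0,0]],"grip":[0,0,0,0,0]}'
python3 - <<'E'
from h import *
o=env.get_obs(); print(o['wrist_torque'].round(2)); a=np.radians(o['tool_rot'][2]); print('centre est',o['tool_pos'][:2]-.1306*np.array([np.cos(a),np.sin(a)]))
E
python3 -m creep '{"translation":[[-0.006,-0.142,0],[-0.006,-0.142,0],[-0.006,-0.142,0],[0,0,0],[0,0,0]],"turn":[[0,0,-0.0278],[0,0,-0.0278],[0,0,-0.0278],[0,0,0],[0,0,0]],"grip":[0,0,0,0,0]}'
python3 - <<'E'
from h import *
o=env.get_obs(); print(o['wrist_torque'].round(2)); a=np.radians(o['tool_rot'][2]); print('centre est',o['tool_pos'][:2]-.1306*np.array([np.cos(a),np.sin(a)]),o['qpos'].round(1))
E
```

```text
time_s: 30.52
tool_pos: [0.4865, 0.2898, 0.1521]
tool_rot: [180.0, 0.0, 147.6]
force: [0.6, 0.9, -3.2]
grip_width: 0.0218
grasp_force: 60.0
[ 0.33  0.25 -0.  ]
centre est [0.59686666 0.21988877]
time_s: 31.15
tool_pos: [0.4722, 0.2594, 0.1523]
tool_rot: [180.0, 0.0, 162.7]
force: [-0.7, -0.7, -4.8]
grip_width: 0.0215
grasp_force: 60.0
[ 0.25  0.26 -0.02]
centre est [0.59690053 0.2204331 ] [ 27.3  19.5 -68.6 102.6  19.2  71.1  26.1]
```

```bash
python3 -m creep '{"translation":[[-0.006,-0.142,0],[-0.006,-0.142,0],[0,0,0],[0,0,0]],"turn":[[0,0,-0.0278],[0,0,-0.0278],[0,0,0],[0,0,0]],"grip":[0,0,0,0]}'
python3 - <<'E'
from h import *
o=env.get_obs(); print(o['wrist_torque'].round(2)); a=np.radians(o['tool_rot'][2]); print('centre est',o['tool_pos'][:2]-.1306*np.array([np.cos(a),np.sin(a)]),o['qpos'].round(1))
E
python3 -m creep '{"translation":[[-0.002,-0.071,0],[-0.002,-0.071,0],[0,0,0],[0,0,0]],"turn":[[0,0,-0.0139],[0,0,-0.0139],[0,0,0],[0,0,0]],"grip":[0,0,0,0]}'
python3 - <<'E'
from h import *
o=env.get_obs(); print(o['wrist_torque'].round(2)); a=np.radians(o['tool_rot'][2]); print('centre est',o['tool_pos'][:2]-.1306*np.array([np.cos(a),np.sin(a)]),o['qpos'].round(1))
E
```

```text
time_s: 31.65
tool_pos: [0.4672, 0.2374, 0.1523]
tool_rot: [180.0, 0.0, 172.7]
force: [0.3, 0.2, -4.4]
grip_width: 0.0216
grasp_force: 60.0
[ 0.13  0.36 -0.04]
centre est [0.59677439 0.22073444] [ 33.2  18.4 -72.2 104.4  18.5  70.7  38.2]
time_s: 32.15
tool_pos: [0.466, 0.2261, 0.1522]
tool_rot: [180.0, -0.0, 177.7]
force: [-1.6, 1.7, -3.0]
grip_width: 0.0221
grasp_force: 60.0
[0.3  0.61 0.01]
centre est [0.59652802 0.22095984] [ 35.9  17.8 -73.6 105.2  18.1  70.5  44.6]
```

```bash
python3 -m creep '{"translation":[[0,-0.028,0],[0,0,0],[0,0,0]],"turn":[[0,0,-0.0055],[0,0,0],[0,0,0]],"grip":[0,0,0]}'
python3 - <<'E'
from h import *
o=env.get_obs(); print(o['wrist_torque'].round(2),o['tool_pos'],o['tool_rot'])
E
```

```text
time_s: 32.52
tool_pos: [0.4657, 0.2247, 0.1523]
tool_rot: [179.9, -0.0, 178.8]
force: [-2.0, 4.9, -3.8]
grip_width: 0.0216
grasp_force: 60.1
[ 1.09  0.64 -0.45] [0.46573945 0.22472929 0.1523226 ] [ 1.79852746e+02 -1.25494769e-02  1.78771063e+02]
```

At the end stops (5 N side force). Back off slightly and let down.

```bash
python3 -m creep '{"translation":[[0,0.025,0.03],[0,0,0.04],[0,0,0.03],[0,0,0]],"turn":[[0,0,0.005],[0,0,0],[0,0,0],[0,0,0]],"grip":[0,0,0,0]}'
python3 -m creep '{"translation":[[0,0,0.02],[0,0,0]],"turn":[[0,0,0],[0,0,0]],"grip":[0,0]}'
python3 - <<'E'
from h import *
o=env.get_obs(); print(o['wrist_torque'].round(2),o['tool_pos'],o['tool_rot'])
E
```

```text
time_s: 33.02
tool_pos: [0.4664, 0.2255, 0.1442]
tool_rot: [180.0, 0.0, 177.9]
force: [-2.2, 4.1, -0.2]
grip_width: 0.0218
grasp_force: 60.0
time_s: 33.28
tool_pos: [0.4664, 0.2254, 0.1426]
tool_rot: [180.0, 0.0, 177.9]
force: [-2.1, 4.8, 0.5]
grip_width: 0.0217
grasp_force: 60.0
[0.82 0.23 0.02] [0.4664238  0.22539841 0.14263264] [1.79964488e+02 3.10704638e-02 1.77875224e+02]
```

```bash
python3 -m creep '{"translation":[[0,0.015,0],[0,0,0.012],[0,0,0]],"turn":[[0,0,0.003],[0,0,0],[0,0,0]],"grip":[0,0,0]}'
python3 - <<'E'
from h import *
o=env.get_obs(); print(o['wrist_torque'].round(2),o['tool_pos'],o['tool_rot'])
f,z,K,R,t=cam('scene'); save(f,'lk.png',5,(300,80,420,200))
stems('scene',.2,.25,(.5,.7,.15,.29))
E
```

```text
time_s: 33.65
tool_pos: [0.4665, 0.2261, 0.1415]
tool_rot: [-180.0, 0.0, 177.3]
force: [-1.4, 3.1, 0.5]
grip_width: 0.0213
grasp_force: 60.0
[0.84 0.05 0.21] [0.46651958 0.22610286 0.14149277] [-1.79995737e+02  2.06323142e-02  1.77318154e+02]
scene [344. 112.] 16 [0.5027 0.2386 0.2256] zmax 0.235 [79.5 71.  54. ]
scene [334. 120.] 57 [0.5026 0.193  0.2258] zmax 0.236 [37. 37. 36.]
scene [399. 155.] 64 [0.6947 0.1739 0.2248] zmax 0.249 [89.5 91.  86. ]
```

View pics/lk.png

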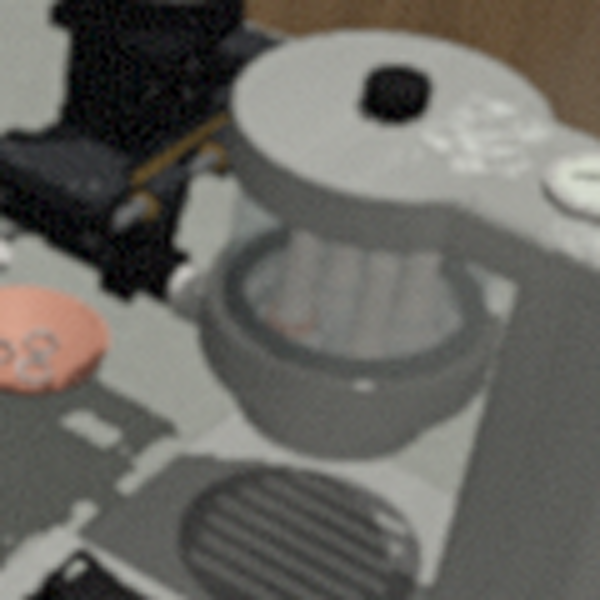

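The carrier is up in the collar with the posts standing in the glass (300–430, 270). Release gently.

```bash
python3 -m creep '{"translation":[[0,0,0],[0,0,0],[0,0,0]],"turn":[[0,0,0],[0,0,0],[0,0,0]],"grip":[0,0,0]}' 5
python3 -m creep '{"translation":[[0,0,0],[0,0,0],[0,0,0],[0,0,0],[0,0,0]],"turn":[[0,0,0],[0,0,0],[0,0,0],[0,0,0],[0,0,0]],"grip":[0.27,0.29,0.4,0.5,0.5]}'
python3 - <<'E'
from h import *
o=env.get_obs(); print(o['force'],o['tool_pos'])
f,z,K,R,t=cam('scene'); w=cloud(z,K,R,t); hsv=cv2.cvtColor(f,cv2.COLOR_RGB2HSV); save(f,'rel.png',5,(290,80,410,200))
f,z,K,R,t=cam('top')
E
```

```text
time_s: 34.12
tool_pos: [0.4665, 0.2261, 0.1415]
tool_rot: [-180.0, 0.0, 177.3]
force: [0.4, 3.8, -1.6]
grip_width: 0.022
grasp_force: 5.0
time_s: 34.75
tool_pos: [0.4663, 0.226, 0.1415]
tool_rot: [-180.0, -0.0, 177.3]
force: [0.1, -0.7, 0.8]
grip_width: 0.042
grasp_force: 0.0
[ 0.07625208 -0.6875024   0.81993301] [0.46632949 0.22603584 0.14154124]
```

View pics/rel.png

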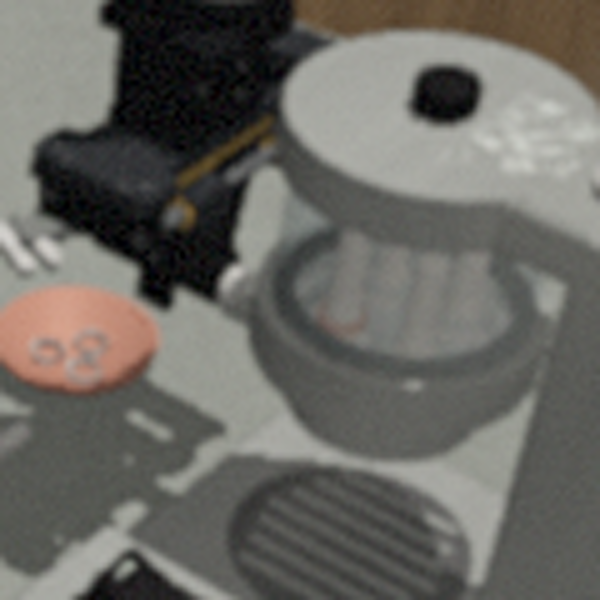

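```bash
python3 -m creep '{"translation":[[0,0,-0.2],[0,0,-0.3],[0,0,-0.3],[0,0,-0.2],[0,0,0]],"turn":[[0,0,0],[0,0,0],[0,0,0],[0,0,0],[0,0,0]],"grip":[0.5,0.5,0.5,0.5,0.5]}'
python3 -m creep '{"translation":[[0,-0.4,-0.4],[0,-0.4,-0.4],[0,-0.4,0],[0,0,0],[0,0,0]],"turn":[[0,0,0],[0,0,0],[0,0,0],[0,0,0],[0,0,0]],"grip":[0.5,0.2,0,0,0]}'
python3 - <<'E'
from h import *
for n in('scene','top'):
    f,z,K,R,t=cam(n); w=cloud(z,K,R,t); hsv=cv2.cvtColor(f,cv2.COLOR_RGB2HSV)
    m=((hsv[...,2]<60)&(w[...,2]>.14)&(w[...,2]<.185)&(w[...,0]>.38)&(w[...,0]<.51)&(w[...,1]<.28)&(w[...,1]>.17)); p=w[m]
    if len(p)>10:
        q=p[p[:,2]>.16] if n=='scene' else p
        c,ev=cv2.PCACompute(q[:,:2].astype(np.float32),None); s=np.polyfit(q[:,0],q[:,2],1); print(n,'handle',q.mean(0),len(q),np.degrees(np.arctan2(ev[0,1],ev[0,0])),p.min(0),p.max(0),'slope',np.degrees(s[0]))
c=np.array([.5967,.2197]); a=np.radians(-2.3); Rm=np.array([[np.cos(a),-np.sin(a)],[np.sin(a),np.cos(a)]])
pt=c+Rm@[-15-22,-148]; print('rocker_on guess',pt)
f,z,K,R,t=cam('scene'); w=cloud(z,K,R,t); hsv=cv2.cvtColor(f,cv2.COLOR_RGB2HSV)
m=((hsv[...,2]<60)&(w[...,2]>.055)&(w[...,2]<.09)&(w[...,0]>.48)&(w[...,0]<.66)&(w[...,1]>.02)&(w[...,1]<.13)); p=w[m]; print('rocker',len(p),p.min(0),p.max(0),p.mean(0)); print(env.get_obs()['qpos'].round(1))
for lo in np.arange(.5,.66,.01):
    s=p[(p[:,0]>=lo)&(p[:,0]<lo+.01)]
    if len(s)>3: print(lo.round(2),len(s),np.median(s[:,2]).round(4),s[:,1].mean().round(4))
save(f,'rk.png',6,(290,150,390,230))
E
```

```text
time_s: 35.48
tool_pos: [0.467, 0.2266, 0.2229]
tool_rot: [180.0, 0.1, 177.3]
force: [-0.2, 0.5, -0.4]
grip_width: 0.0433
grasp_force: 0.0
time_s: 36.1
tool_pos: [0.4613, 0.1309, 0.285]
tool_rot: [180.0, -0.1, 177.3]
force: [-0.3, 0.7, 0.3]
grip_width: 0.0114
grasp_force: 0.0
scene handle [0.45500612 0.21920521 0.16856714] 195 -2.5791519 [0.41346693 0.21102981 0.14897502] [0.49605968 0.23332801 0.17490026] slope 0.6069100679487592
rocker_on guess [ -42.31299791 -146.17619415]
rocker 280 [0.52836651 0.05347517 0.06096918] [0.59337344 0.0912453  0.08273656] [0.56583033 0.06814472 0.07172315]
[ 58.9  -5.9 -72.   98.8  -5.7  83.1  75.2]
0.53 20 0.0647 0.0613
0.54 38 0.0779 0.0678
0.55 53 0.0752 0.0679
0.56 46 0.0733 0.0685
0.57 45 0.0726 0.0681
0.58 62 0.0717 0.0692
0.59 15 0.0641 0.0739
```

View pics/rk.png

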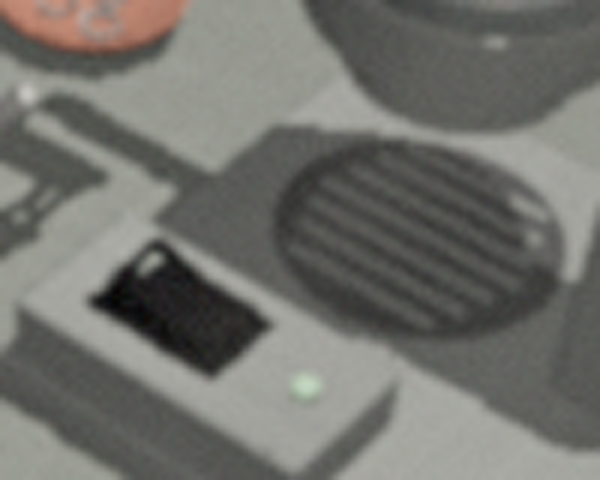

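The handle reads level (0.6°), yaw −2.6°, top at about 0.17: locked and let go. The rocker (180,310 in the crop) has its raised front end with the white mark at (155,262), about (0.541, 0.070, 0.078). Turn the gripper to yaw 90, fingers shut, and press there.

```bash
python3 -m creep '{"translation":[[0,0,0],[0,0,0],[0,0,0],[0,0,0],[0,0,0]],"turn":[[0,0,0.05],[0,0,0.05],[0,0,0.05],[0,0,0.05],[0,0,0.05]],"grip":[0,0,0,0,0]}'
python3 -m creep '{"translation":[[0,0,0],[0,0,0],[0,0,0],[0,0,0],[0,0,0]],"turn":[[0,0,0.05],[0,0,0.05],[0,0,0.05],[0,0,0.05],[0,0,0.035]],"grip":[0,0,0,0,0]}'
python3 -c "
from h import *
print(env.get_obs()['qpos'].round(1)); go(.539,.07,.11,90)"
```

```text
time_s: 36.88
tool_pos: [0.4615, 0.1316, 0.2854]
tool_rot: [180.0, -0.1, 132.2]
force: [0.9, -0.3, -0.0]
grip_width: 0.0005
grasp_force: 0.0
time_s: 37.5
tool_pos: [0.4615, 0.1316, 0.2854]
tool_rot: [-180.0, -0.1, 89.9]
force: [-0.1, -0.1, 0.0]
grip_width: 0.0007
grasp_force: 0.0
[ 69.6 -11.  -78.2  98.7 -10.9  83.7  -7.2]
pos [0.4615 0.1316 0.2854] [-1.7997e+02 -6.0000e-02  8.9930e+01] w 0.0007 F [-0.1 -0.1  0. ] grip 0.0 t 37.5
dist mm 201.40834485183885 TOTAL shift units [-0.771  0.971  2.191] turn units [-0.0002 -0.0003 -0.0004]
```

```bash
python3 -m creep '{"translation":[[0,0.2,0],[0,0.2,0]],"turn":[[0,0,0],[0,0,0]],"grip":[0,0]}'
python3 -c "
from h import *
print(env.get_obs()['qpos'].round(1)); go(.539,.07,.11,90)"
```

```text
time_s: 37.75
tool_pos: [0.4948, 0.1297, 0.2855]
tool_rot: [180.0, 0.1, 89.9]
force: [-0.4, -0.5, 1.3]
grip_width: 0.0003
grasp_force: 0.0
[ 56.5   7.9 -79.1  95.    7.9  83.6 -23.4]
pos [0.4948 0.1297 0.2855] [1.7996e+02 8.0000e-02 8.9940e+01] w 0.0003 F [-0.4 -0.5  1.3] grip 0.0 t 37.75
dist mm 190.57143714888318 TOTAL shift units [-0.743  0.551  2.195] turn units [ 0.0002  0.0004 -0.0003]
```

```bash
python3 -m creep '{"translation":[[-0.15,0.1,0],[-0.2,0.15,0],[-0.2,0.15,0],[-0.18,0.15,0],[0,0,0]],"turn":[[0,0,0],[0,0,0],[0,0,0],[0,0,0],[0,0,0]],"grip":[0,0,0,0,0]}'
python3 -c "
from h import *
print(env.get_obs()['qpos'].round(2)); go(.539,.07,.11,90)"
```

```text
time_s: 38.38
tool_pos: [0.5387, 0.0698, 0.2854]
tool_rot: [-180.0, -0.0, 89.8]
force: [-0.6, 0.3, 0.0]
grip_width: 0.0005
grasp_force: 0.0
[ 53.68  15.03 -74.33  91.    14.48  85.02 -21.58]
pos [0.5387 0.0698 0.2854] [-1.7998e+02 -3.0000e-02  8.9830e+01] w 0.0005 F [-0.6  0.3  0. ] grip 0.0 t 38.38
dist mm 175.41058268370466 TOTAL shift units [1.000e-03 4.000e-03 2.193e+00] turn units [-0.0001 -0.0002 -0.001 ]
```

```bash
python3 -m creep '{"translation":[[0,0,0.35],[0,0,0.4],[0,0,0.4],[0,0,0.3],[0,0,0]],"turn":[[0,0,0],[0,0,0],[0,0,0],[0,0,0],[0,0,0]],"grip":[0,0,0,0,0]}'
python3 -c "
from h import *
print(env.get_obs()['qpos'].round(1)); go(.539,.07,.11,90)
f,*_=cam('scene'); save(f,'pr.png',4,(250,60,430,210))"
```

```text
time_s: 39.0
tool_pos: [0.5362, 0.0722, 0.1684]
tool_rot: [-179.8, 0.0, 90.1]
force: [0.6, 0.0, 0.3]
grip_width: 0.0007
grasp_force: 0.0
[ 49.7  20.  -70.7 100.9  19.7  73.3 -25.8]
pos [0.5362 0.0722 0.1684] [-1.7982e+02  1.0000e-02  9.0090e+01] w 0.0007 F [0.6 0.  0.3] grip 0.0 t 39.0
dist mm 58.50076716990955 TOTAL shift units [-0.028  0.037  0.73 ] turn units [-0.001   0.0001  0.0005]
```

View pics/pr.png

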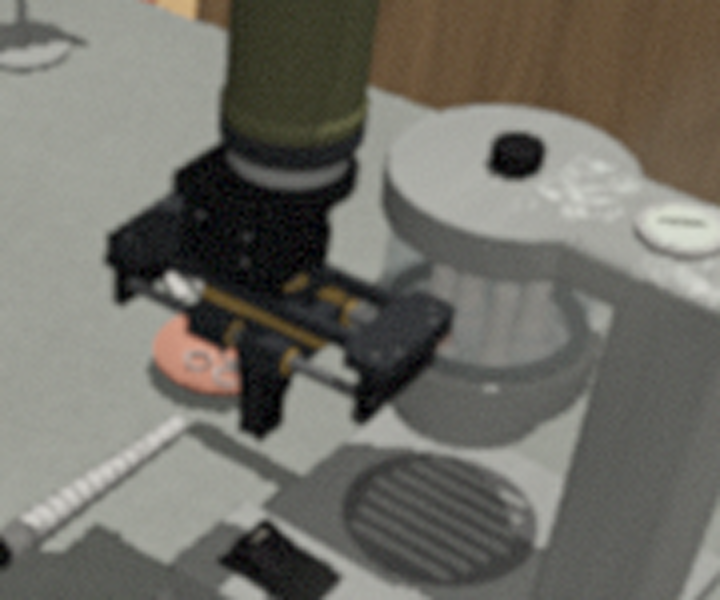

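The shut fingers (260,400) are above the rocker's front end (262,540), the gripper body is clear of the head, and the posts stand in the chamber. Press.

```bash
python3 -m creep '{"translation":[[0,0,0.3],[0,0,0.3],[0,0,0.25],[0,0,0],[0,0,0]],"turn":[[0,0,0],[0,0,0],[0,0,0],[0,0,0],[0,0,0]],"grip":[0,0,0,0,0]}'
python3 -c "
from h import *
go(.539,.07,.085,90)"
```

```text
time_s: 39.67
tool_pos: [0.5385, 0.0723, 0.1026]
tool_rot: [179.9, -0.0, 90.0]
force: [-0.3, 0.6, -0.1]
grip_width: 0.0004
grasp_force: 0.0
pos [0.5385 0.0723 0.1026] [ 1.7991e+02 -1.0000e-02  9.0020e+01] w 0.0004 F [-0.3  0.6 -0.1] grip 0.0 t 39.67
dist mm 17.78812854038844 TOTAL shift units [-0.029  0.005  0.22 ] turn units [ 0.0005 -0.0001  0.0001]
```

```bash
python3 -m creep '{"translation":[[-0.02,0,0.15],[0,0,0.1],[0,0,0.05],[0,0,0]],"turn":[[0,0,0],[0,0,0],[0,0,0],[0,0,0]],"grip":[0,0,0,0]}'
python3 -m creep '{"translation":[[0,0,0.04],[0,0,0.03],[0,0,0]],"turn":[[0,0,0],[0,0,0],[0,0,0]],"grip":[0,0,0]}'
```

```text
time_s: 40.17
tool_pos: [0.5378, 0.0704, 0.0772]
tool_rot: [-180.0, -0.0, 90.0]
force: [0.2, -0.3, 0.7]
grip_width: 0.0004
grasp_force: 0.0
time_s: 40.55
tool_pos: [0.538, 0.0706, 0.0737]
tool_rot: [-180.0, 0.1, 90.0]
force: [-6.2, -1.1, 14.6]
grip_width: 0.0003
grasp_force: 7.4
```

```bash
python3 -m creep '{"translation":[[0,0,0.015],[0,0,0],[0,0,-0.2],[0,0,-0.5],[0,0,-0.5]],"turn":[[0,0,0],[0,0,0],[0,0,0],[0,0,0],[0,0,0]],"grip":[0,0,0,0,0]}'
python3 -m creep '{"translation":[[0,0,-0.5],[0,0,-0.5],[-0.4,0,-0.3],[-0.4,0,0],[-0.4,0,0]],"turn":[[0,0,0],[0,0,0],[0,0,0],[0,0,0],[0,0,0]],"grip":[0,0,0,0,0]}'
python3 - <<'E'
from h import *
print(env.get_obs()['qpos'].round(1), env.get_obs()['tool_pos'])
f,z,K,R,t=cam('scene'); w=cloud(z,K,R,t); hsv=cv2.cvtColor(f,cv2.COLOR_RGB2HSV)
m=((hsv[...,2]<60)&(w[...,2]>.055)&(w[...,2]<.09)&(w[...,0]>.48)&(w[...,0]<.66)&(w[...,1]>.02)&(w[...,1]<.13)); p=w[m]
for lo in np.arange(.5,.66,.01):
    s=p[(p[:,0]>=lo)&(p[:,0]<lo+.01)]
    if len(s)>3: print(lo.round(2),len(s),np.median(s[:,2]).round(4),s[:,1].mean().round(4))
m=((hsv[...,2]<60)&(w[...,2]>.16)&(w[...,2]<.185)&(w[...,0]>.38)&(w[...,0]<.51)&(w[...,1]<.28)&(w[...,1]>.17)); q=w[m]
print('handle',len(q),q.mean(0),np.degrees(np.polyfit(q[:,0],q[:,2],1)[0]),np.degrees(np.polyfit(q[:,0],q[:,1],1)[0]))
save(f,'end.png',4,(270,70,420,220))
E
```

```text
time_s: 41.18
tool_pos: [0.5379, 0.0704, 0.1679]
tool_rot: [180.0, -0.0, 90.0]
force: [-0.5, -0.0, 1.0]
grip_width: 0.0003
grasp_force: 0.0
time_s: 41.8
tool_pos: [0.5383, -0.0266, 0.2714]
tool_rot: [179.9, 0.0, 90.0]
force: [0.2, -0.1, -0.5]
grip_width: 0.0004
grasp_force: 0.0
[ 64.1  13.9 -73.4  93.   13.4  83.1 -10.4] [ 0.53825751 -0.02663501  0.27141536]
0.53 14 0.0683 0.0592
0.54 36 0.0733 0.0686
0.55 44 0.0729 0.0679
0.56 41 0.0744 0.0673
0.57 45 0.0775 0.0658
0.58 75 0.0757 0.0702
0.59 10 0.064 0.0727<stdin>:9: RuntimeWarning: Mean of empty slice.
  ret = um.true_divide(
Traceback (most recent call last):
TypeError: expected non-empty vector for x
```

The rocker has tipped over: front 0.073, rear 0.0775 (before: 0.078 and 0.072). One numeric check of the handle without the arm in the way, then hand in.

```bash
python3 -m creep '{"translation":[[-0.5,0,0],[-0.5,0,0],[-0.5,0,0],[0,0,0],[0,0,0]],"turn":[[0,0,0],[0,0,0],[0,0,0],[0,0,0],[0,0,0]],"grip":[0,0,0,0,0]}'
python3 - <<'E'
from h import *
for n in('scene','top'):
    f,z,K,R,t=cam(n); w=cloud(z,K,R,t)
    v=cv2.cvtColor(f,cv2.COLOR_RGB2HSV)[...,2]
    q=w[(v<60)&(w[...,2]>.16)&(w[...,2]<.185)&(w[...,0]>.38)&(w[...,0]<.51)&(w[...,1]<.28)&(w[...,1]>.17)]
    if len(q)>10: print(n,'handle',len(q),q.mean(0),np.degrees(np.polyfit(q[:,0],q[:,2],1)[0]),np.degrees(np.polyfit(q[:,0],q[:,1],1)[0]))
    else: print(n,len(q))
    p=w[(v<60)&(w[...,2]>.065)&(w[...,2]<.09)&(w[...,0]>.535)&(w[...,0]<.585)&(w[...,1]>.05)&(w[...,1]<.09)]
    if len(p)>10: print('rocker slope rad',np.polyfit(p[:,0],p[:,2],1)[0])
stems('scene')
E
```

```text
time_s: 42.48
tool_pos: [0.538, -0.1448, 0.2709]
tool_rot: [180.0, -0.0, 90.0]
force: [-0.3, 0.8, 0.2]
grip_width: 0.0007
grasp_force: 0.0
scene handle 193 [0.45613211 0.21902768 0.16865164] 0.3345030561349507 -1.7220721204498595
rocker slope rad 0.16421616311660026
top handle 218 [0.45324274 0.22391567 0.17231982] -0.3330572501074908 -2.210931767283013
rocker slope rad 0.2135753185783021
scene [224. 277.] 76 [ 0.54  -0.25   0.063] zmax 0.076 [ 48.5  87.  133. ]
scene [155. 295.] 85 [ 0.4628 -0.374   0.0635] zmax 0.076 [152. 145. 136.]
scene [182. 322.] 90 [ 0.5525 -0.3785  0.0631] zmax 0.075 [161.  154.5 146.5]
scene [148. 342.] 96 [ 0.5345 -0.4473  0.0629] zmax 0.077 [ 47.  92. 140.]
```

```bash
python3 -c "
from cell import env
print(env.sign_off())"
```

```text
the job is handed in; nothing more can be done
None
```

The job is handed in, with no verdict returned: both empty cups are filled, the carrier hangs locked and let go in the collar, the rocker is on, and two spares are left standing; I viewed 15 pictures, one over the limit of 14.

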